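# Load the bench mill and hold its bayonet lid on

## Task

Tip all four brown pellets out of the green scoop tray into the bowl of the white bench mill and stand the empty tray back on the bench. Then fit the blue lid in the mill's mouth with its two white lugs in the two gaps, push it down against the spring, twist it a quarter turn clockwise (seen from above) until it stops, and finish while still gripping the lid and holding it there: the lid springs back if let go. Leave the other things on the bench alone.

Things in the scene. Friction and masses are not known exactly. Their poses are not given: they have to be found in the camera images.
- tray: green scoop tray, loose, 0.12 kg; origin under the centre of its flat pan, z up. Pan 100 mm along x, 56 mm along y, floor 4 mm thick; side and back walls 4 mm thick, 20 mm high from the underside. Open at x = -50 mm (no lip): the pellets leave there. They slide once it is tipped about 25 degrees; bar handle at its back (+x)
- tray_handle (a point): middle of the tray's handle, 80 mm along +x and 28 mm above the tray's origin: a straight bar from x = +50 to +110 mm, 16 mm wide in y, z = 18 to 38 mm, open underneath. Grip it across y
- pellet1_center (a point): centre of one of the four brown pellets: loose cylinder 18 mm across, 12 mm tall, 12 g, lying in the tray at the start
- pellet2_center (a point): centre of one of the four brown pellets: loose cylinder 18 mm across, 12 mm tall, 12 g, lying in the tray at the start
- pellet3_center (a point): centre of one of the four brown pellets: loose cylinder 18 mm across, 12 mm tall, 12 g, lying in the tray at the start
- pellet4_center (a point): centre of one of the four brown pellets: loose cylinder 18 mm across, 12 mm tall, 12 g, lying in the tray at the start
- mill_mouth (a point): centre of the mill's round mouth, level with its flat top, 105 mm above the bench; x, y turn with the mill, z up. The mill is fixed: round white housing 116 mm across on a foot 150 (x) by 140 (y) by 34 mm. Bowl 74 mm across, its floor 57 mm below this point. Grey ledge ring round the mouth: inner diameter 78 mm, outer 107, 5 mm thick
- mill_gap (a point): middle of one gap in the ledge ring, level with its top, 45 mm from the mouth's centre along the mill's +x; the other gap lies across the mouth, at -x. The gaps let the lid's lugs through. An orange post stands on the clockwise side of each (here at -y); the width left for a lug is 16 mm, centred here. Green dots on the ledge show where the lugs end up
- lid: blue bayonet lid, loose, about 0.15 kg, standing on its underside; origin at the centre of the underside, z up. Disc 73 mm across, 22 mm thick. Two white lugs at +x and -x at the bottom edge, 12 mm wide (y), z 0 to 6 mm, reach 50 mm from the axis. Fits either way round. Dropped in the mouth, lugs in the gaps, its underside rests 4 mm below mill_mouth
- lid_grip (a point): middle of the white grip bar on the lid, 37 mm above the lid's origin: bar 60 mm long along the lid's x (in line with the lugs), 16 mm wide in y, z = 22 to 52 mm over the underside. Pinch it across y
- mill_press (a joint): how far the orange spring ring under the ledge is pushed down, m: 0 up (rest), 0.010 fully down. About 4 N to start it moving, 8.5 N fully down. The lid's lugs are clear under the ledge, so that the lid can turn, beyond 0.007
- mill_drive (a joint): how far the spring ring is turned clockwise from above, rad: 0 at rest, stop at 1.45 (a quarter turn). The lugs push the ring round by its posts against a return spring (about 0.05 N m at the start, 0.22 N m at the stop); let go, it turns the lid back
- jar: bystander: specimen jar with a blue cap, 52 mm across, 62 mm tall; origin under its centre
- pipette: bystander: white and red pipette lying flat, 220 x 18 x 16 mm, long axis x; origin under its centre
- bottle: bystander: amber bottle with a black cap, 60 mm across, about 130 mm tall; origin under its centre
- dish: bystander: closed glass dish, 60 mm across, 14 mm tall; origin under its centre
- marker_pen: bystander: black marker pen lying flat, 120 x 14 x 14 mm, long axis x; origin under its centre
Things that resemble listed ones, but are neither listed nor needed, are in the scene too. Of the things like the tray, leave any that is pink; of the rest the larger one is meant.

How it is judged (in metres and radians):
On the way, in this order (a step that is already met when the one before it is completed fails the run):
1. all four pellets lie in the mill's bowl (horizontal distance between each of pellet1_center, pellet2_center, pellet3_center, pellet4_center and mill_mouth below 0.036 m and z of each of pellet1_center, pellet2_center, pellet3_center, pellet4_center in the frame of mill_mouth below -0.018 m), for 0.2 s.
2. the lid is pushed down in the mouth, below the ledge (value of joint mill_press above 0.006 m and horizontal distance between lid and mill_mouth below 0.006 m and z of lid in the frame of mill_mouth below -0.009 m), for 0.05 s.
At the end, for the whole second after the job is handed in: Pellets in the bowl (centres within 36 mm of its axis, 18 mm or more below the mouth); tray level on the bench, not gripped; lid level, within 6 mm of centre, underside 9 mm or more below the mouth, spring ring down over 6 mm and turned over 1.25 rad; fingers hold the lid with over 2 N (all of step 1 and all of step 2 and angle between each of tray, lid's own z axis and vertical below 0.1 rad and height (world z) of tray below 0.006 m and linear speed of tray below 0.02 m/s and contact force between tray and the fingers below 0.1 N and value of joint mill_drive above 1.25 rad and contact force between lid and the fingers above 2 N); the arm keeps its last pose, push and grip.
It fails at once if the jar is pushed away (more than 40 mm) (distance of jar from where it was at the start of the episode above 0.04 m).
It fails at once if the pipette is pushed away (more than 40 mm) (distance of pipette from where it was at the start of the episode above 0.04 m).
It fails at once if the bottle is pushed away (more than 40 mm) (distance of bottle from where it was at the start of the episode above 0.04 m).
It fails at once if the dish is pushed away (more than 40 mm) (distance of dish from where it was at the start of the episode above 0.04 m).
It fails at once if the marker pen is pushed away (more than 40 mm) (distance of marker_pen from where it was at the start of the episode above 0.04 m).
It also fails if it takes over 72 s, if anything falls off the work surface, if the arm or the gripper's body presses on something with over 40 N, if the wrist force passes 120 N, or if a joint passes its speed limit or range.

## Robot

A 6-joint arm with a two-finger parallel gripper is mounted at the origin on the work surface. World frame = base frame: x ahead of the robot, y to its left, z up, the work surface at z = 0. Lengths are in mm, angles in rad, forces in N, time in s.
With the tool pointing down it reaches from about 275 to 1000 mm from the base axis. Payload 8.4 kg.
Tool frame: the origin (TCP) lies at the very end of the fingers, on their centre line; the grasp point (between the pads) lies 19 mm behind it; z points along the fingers, y is the line along which they close (so a half turn about z gives the same grasp; the last joint's range is limited). The gripper opens to 85 mm and grips with 20 to 120 N. Pads are 22 mm wide; open, the fingers measure 114 mm over their backs; the gripper's body (76 mm by 85 mm) begins 54 mm behind the grasp point. The pads swing forward as they close: fully open they stand 13 mm farther back than shut.
Start: joints at [-1.221, 0.353, 1.633, -0, 1.155, -0.002], TCP at [215.366, -586.724, 206.281] pointing down, gripper open.
Joint ranges: [-2.63, 2.63], [-0.92, 2.1], [0.06, 2.66], [-1.3, 4.44], [0, 2.69], [-3.02, 3.02]. Speed limits (rad/s): [2.22, 2.22, 2.79, 3.14, 3.14, 3.14].

## Interface

Orientations are given as [roll, pitch, yaw] about the fixed x, y, z axes, in that order (R = Rz(yaw) Ry(pitch) Rx(roll)).
In Python, from rig import sensors, grab_frame, camera_params, order gives the robot as it stands. The module is installed in compiled form; this text tells all that it offers.
- The arm moves only by the tool move_arm, never from a script. Its argument "motion" is a list of rows, each a list of 7 numbers: the turn, a rotation vector about the tool's x, y, z in rad, then the shift along the tool's x, y, z in m, then the finger opening in m, from 0 to 0.0854. A call has 1 to 8 rows; each row is the pose to reach, as a shift and turn from the pose commanded when the call began, along the tool's axes at that moment; what a row does not reach only later rows make up. A row lasts 1/8 s, in which the tool goes at most 62.5 mm and 10.7 degrees, less where a joint would pass 70% of its speed; a pose out of reach is approached as far as the arm can. A call with a gripper value outside its range is refused whole. The fingers move at their own pace and stop on an object; "grip_force" is the grip in N (left out, the last holds). Time passes only in rows, so rows that repeat a pose let the fingers close. It gives the time, the measured TCP pose, the force, the opening and the grip force at its end, in the units of the state.
- sensors.sense(): the state, without advancing time (a new reading comes with each control period).
- grab_frame(name): name is "scene" or "side" or "wrist"; returns (picture, depth): 480x640x3 uint8, red, green, blue; 480x640 float32, mm along the optical axis (not along the pixel's ray), 0 where there is no reading.
- camera_params(name): a dict with "camera_matrix" (3x3 intrinsics, pixels), "world_from_camera" (4x4, takes a point from camera to world coordinates). Camera axes: x right, y down, z forward; pixel columns grow to the right and rows downward; lengths in mm; the calibration is good to about 2 mm. A picture is of the moment at which its call begins: read the wrist's pose just before it. camera_params takes no time and is no camera call; for the wrist camera it gives the pose at the moment of the call.
- order.sign_off(): hands the job in; it is judged then, once.
The state is a dict: "clock": time; "qpos": joint angles; "qvel": joint speeds; "joint_efforts": joint torques, N m; "eef_pos": TCP position; "tcp_rot": TCP orientation; "contact_force": force on the tool from outside, world axes, zero at the start; "wrist_torque": the same for the moment, N m; "opening": opening from 0.0 (shut) to 1.0 (fully open); "grasp_force": force on a finger pad.
Only numpy, scipy, OpenCV 4.12 (cv2) and the standard library are available. Lean on these libraries where they do the work, as an engineer would, in place of code of your own. Each camera call takes 0.05 s, during which the arm holds its last target. There are 200 camera calls.

## Working session

There is one attempt and no reset: what is moved stays moved. The work goes in short steps, Python scripts to look and compute and a tool call to move; the robot and the scene stay as the last step left them, time stands still between calls to the robot, and variables do not carry over. Pictures are saved under pics/ and viewed, at most 10 in all, crops included, and the job is handed in when it is done.

Besides the shell and the picture viewer there is one more tool, called as name(argument=value, ...), one argument or row to a line, values as JSON. move_arm: Moves the arm, as the interface text tells. Its arguments: {"type":"object","properties":{"motion":{"type":"array","items":{"type":"array","items":{"type":"number"}}},"grip_force":{"type":"number"}},"required":["motion"]}

```bash
mkdir -p pics
cat > h.py <<'E'
import numpy as np, cv2
from scipy.spatial.transform import Rotation as R
from rig import sensors, grab_frame, camera_params, order
def snap(n,tag):
    p=camera_params(n); im,d=grab_frame(n)
    np.savez(f'{tag}.npz',im=im,d=d,K=p['camera_matrix'],T=p['world_from_camera'])
    return load(tag)
def load(tag):
    z=np.load(f'{tag}.npz'); return z['im'],z['d'],np.array(z['K']),np.array(z['T'])
def cloud(d,K,T):
    v,u=np.mgrid[:d.shape[0],:d.shape[1]]
    P=np.stack([(u-K[0,2])/K[0,0]*d,(v-K[1,2])/K[1,1]*d,d],-1)
    return P@T[:3,:3].T+T[:3,3]
def ray(u,v,z,K,T):
    r=T[:3,:3]@np.array([(u-K[0,2])/K[0,0],(v-K[1,2])/K[1,1],1]); t=(z-T[2,3])/r[2]
    return T[:3,3]+t*r
E
python3 - <<'E'
from h import *
s=sensors.sense(); print({k:np.round(v,3) for k,v in s.items()})
ims=[]
for n in ("scene","side"):
    im,d,K,T=snap(n,n+'0'); print(n,K.round(1).tolist(),T.round(2).tolist(), (d>0).mean())
    cv2.imwrite(f'pics/{n}0.png',im[...,::-1])
E
```

```text
{'clock': np.float64(0.0), 'qpos': array([-1.221,  0.354,  1.634,  0.   ,  1.155, -0.002]), 'qvel': array([-0.   ,  0.002, -0.   , -0.   ,  0.   ,  0.   ]), 'joint_efforts': array([ 1.0000e-03, -6.0525e+01, -3.4207e+01,  0.0000e+00,  9.0000e-03,
       -0.0000e+00]), 'eef_pos': array([ 215.187, -586.221,  205.536]), 'tcp_rot': array([-3.14 , -0.   ,  0.352]), 'contact_force': array([ 0.353,  0.974, -0.199]), 'wrist_torque': array([-0.008,  0.059, -0.009]), 'grasp_force': np.float64(0.0), 'opening': np.float64(0.997)}
scene [[464.7, 0.0, 328.2], [0.0, 464.7, 238.4], [0.0, 0.0, 1.0]] [[0.54, 0.67, -0.51, 1000.04], [0.84, -0.44, 0.31, -343.79], [-0.01, -0.59, -0.8, 966.76], [0.0, 0.0, 0.0, 1.0]] 0.9959244791666667
side [[471.5, 0.0, 314.1], [0.0, 471.5, 240.7], [0.0, 0.0, 1.0]] [[-0.98, -0.14, 0.11, 352.2], [-0.18, 0.75, -0.63, 665.29], [0.01, -0.64, -0.76, 884.38], [0.0, 0.0, 0.0, 1.0]] 0.9959895833333333
```

View pics/scene0.png

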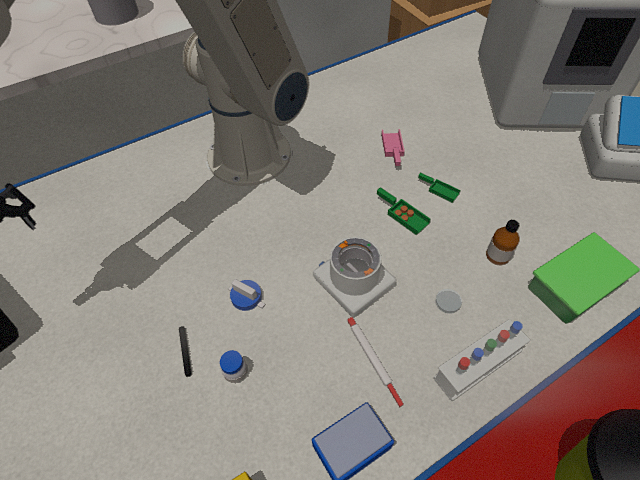

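View pics/side0.png

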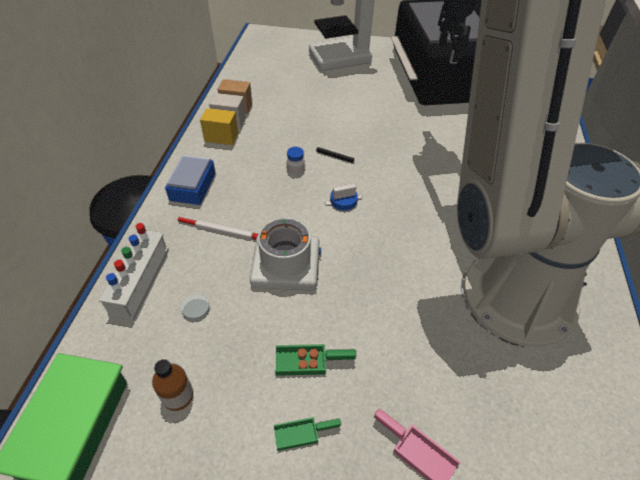

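In the scene view, the tray candidates are the green one with pellets at (405,214), a smaller green one at (442,188) and the pink one at (393,145). I choose (405,214). The lid candidates are the blue disc with a white bar at (247,294), the jar cap at (232,362) and the blue box at (352,440). I choose (247,294). The mill is at (355,265). Next I measure from both views.

```bash
cat > m.py <<'E'
from h import *
def comp(mask,near):
    n,l,st,c=cv2.connectedComponentsWithStats(mask.astype(np.uint8)); 
    ok=[i for i in range(1,n) if st[i,4]>25]; i=min(ok,key=lambda i:np.hypot(*(c[i]-near))); return l==i
E
python3 - <<'E'
from m import *
near={'scene':dict(tray=(405,214),lid=(247,294),mill=(355,262)),'side':dict(tray=(310,358),lid=(344,198),mill=(285,245))}
for n in near:
    im,d,K,T=load(n+'0'); P=cloud(d,K,T); hsv=cv2.cvtColor(im,cv2.COLOR_RGB2HSV); H,S,V=[hsv[...,i].astype(int) for i in range(3)]
    g=comp(cv2.morphologyEx(((H>50)&(H<85)&(S>120)).astype(np.uint8),cv2.MORPH_CLOSE,np.ones((3,3))),near[n]['tray'])
    p=P[g]; print(n,'tray px',g.sum(),'z pct',np.percentile(p[:,2],[2,20,50,80,98]).round(1))
    # pan upper rim and handle by height
    for nm,lo,hi in(('rim',16,24),('handle',32,45)):
        q=p[(p[:,2]>lo)&(p[:,2]<hi)][:,:2].astype(np.float32)
        if len(q)>5: r=cv2.minAreaRect(q); print(nm,len(q),np.round(r[0],1),np.round(r[1],1),round(r[2],1), q.mean(0).round(1))
    yy,xx=np.nonzero(g)
    r=cv2.minAreaRect(p[:,:2].astype(np.float32)); print('all',r)
    b=comp((H>100)&(H<125)&(S>130)&(V>60),near[n]['lid']); p=P[b]
    print('lid disc z',np.percentile(p[:,2],[2,50,90,98]).round(1)); q=p[np.abs(p[:,2]-22)<4][:,:2].astype(np.float32)
    print(' circ',cv2.minEnclosingCircle(q),q.mean(0))
    c=p[:,:2].mean(0); D=np.hypot(*(P[...,:2]-c).transpose(2,0,1))
    w=(D<60)&(S<60)&(P[...,2]>44)&(P[...,2]<60); q=P[w]; print(' bar',len(q),cv2.minAreaRect(q[:,:2].astype(np.float32)),q[:,2].mean())
    w=(D<60)&(D>38)&(S<70)&(P[...,2]>4)&(P[...,2]<14); q=P[w]; print(' lugs',len(q),cv2.minAreaRect(q[:,:2].astype(np.float32)) if len(q) else '')
    u,v=near[n]['mill']; m=np.zeros(d.shape,bool); m[v-60:v+60,u-60:u+60]=1
    t=m&(P[...,2]>98)&(P[...,2]<115); q=P[t]; print(' mill',len(q),cv2.minEnclosingCircle(q[:,:2].astype(np.float32)),np.median(q[:,2]))
    f=m&(np.abs(P[...,2]-34)<3)&(S<40); q=P[f]; print(' foot',cv2.minAreaRect(q[:,:2].astype(np.float32)))
    o=m&(H<18)&(S>150); nn,l,st,cc=cv2.connectedComponentsWithStats(o.astype(np.uint8))
    for i in range(1,nn):
        if st[i,4]>4: print('  orange',st[i,4],cc[i].round(1),P[l==i].mean(0).round(1))
    o=m&(H>45)&(H<90)&(S>80); nn,l,st,cc=cv2.connectedComponentsWithStats(o.astype(np.uint8))
    for i in range(1,nn):
        if st[i,4]>1 and P[l==i].mean(0)[2]>60: print('  gdot',st[i,4],cc[i].round(1),P[l==i].mean(0).round(1))
im,d,K,T=load('scene0');a=cv2.resize(im[150:330,300:460],None,fx=2.5,fy=2.5,interpolation=2);b=cv2.resize(im[250:330,200:300],None,fx=4,fy=4,interpolation=2)
o=np.zeros((450,800,3),np.uint8);o[:,:400]=a;o[:320,400:]=b;cv2.imwrite('pics/crop.png',o[...,::-1])
E
```

```text
scene tray px 771 z pct [-1.3  2.4 10.6 21.8 38.2]
rim 141 [426.  239.6] [151.2  58.7] 13.5 [433.3 237. ]
handle 96 [374.5 228.9] [59.1 14.8] 12.7 [375.6 228.6]
all ((717.912353515625, -6.115478515625), (144.16529846191406, 868.156494140625), 49.30804443359375)
lid disc z [ 6.  19.8 22.1 23.7]
 circ ((432.86767578125, -225.48333740234375), 35.60334014892578) [ 441.61432 -238.55252]
 bar 171 ((431.7873840332031, -223.0370330810547), (60.79850769042969, 16.70865821838379), 26.230466842651367) 49.504669327819926
 lugs 28 ((435.629150390625, -210.3604736328125), (115.49832153320312, 38.555137634277344), 23.861846923828125)
 mill 993 ((533.3365478515625, 15.16130542755127), 59.411216735839844) 102.9382103661818
 foot ((535.0045166015625, 14.585956573486328), (145.53509521484375, 136.17030334472656), 6.647855281829834)
  orange 98 [404.2 211.2] [433.6 246.   12.9]
  orange 23 [404.7 217.3] [451.3 233.7  13.5]
  orange 40 [343.4 244.4] [488.   13.7 100.5]
  orange 23 [368.6 270.8] [578.1  20.1 100.8]
  orange 22 [350.7 319.8] [620.  -52.9  13. ]
  gdot 8 [368.5 244.5] [521.2  60.3 103.3]
  
[... 388 characters left out ...]
22119140625) [ 425.7454  -202.10759]
 bar 130 ((431.41436767578125, -219.75804138183594), (60.6807861328125, 18.399261474609375), 29.538455963134766) 49.484673004952356
 lugs 22 ((430.2338562011719, -215.48611450195312), (93.37689208984375, 25.347217559814453), 22.415987014770508)
 mill 999 ((531.899169921875, 17.950456619262695), 59.31196212768555) 103.59098034240594
 foot ((526.01025390625, -61.91656494140625), (322.3035583496094, 163.58587646484375), 84.87905883789062)
  orange 34 [263.6 234.7] [579.3  18.6 100.8]
  orange 18 [254.4 235.6] [626.4 -47.6  12.2]
  orange 26 [304.6 238.6] [488.6  13.4 101.8]
  gdot 5 [283.2 220.6] [546.1 -28.8 102.8]
  gdot 5 [284.2 252.6] [523.   61.8 104.4]
```

View pics/crop.png

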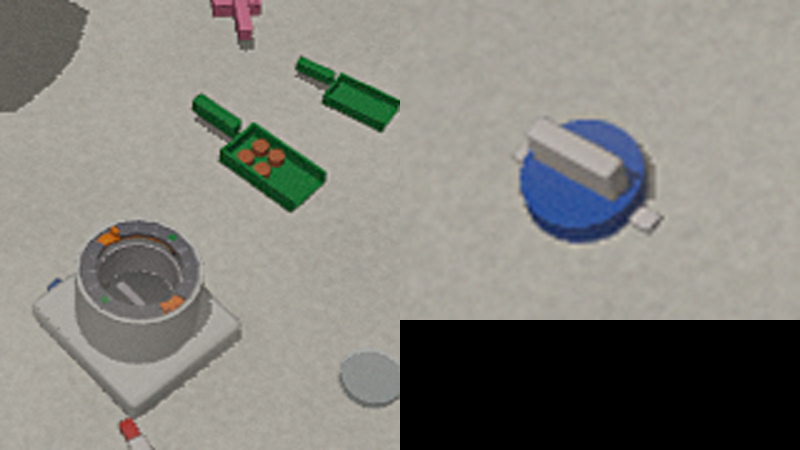

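The crop confirms the choice: a larger green tray with four pellets, and the lid with its bar and two lugs. Next I take a wrist look over the lid, on the way to the mill and tray.

```bash
cat >> h.py <<'E'
def Rt(yaw,tilt=0): # tilt>0: fingers lean toward tool x heading
    return R.from_euler('z',yaw,degrees=True)*R.from_euler('y',-tilt,degrees=True)*R.from_euler('x',180,degrees=True)
def cur():
    s=sensors.sense(); return np.array(s['eef_pos']),R.from_euler('xyz',s['tcp_rot']),s
def rel(pos,yaw,tilt=0):
    p,r,s=cur(); dr=(r.inv()*Rt(yaw,tilt)).as_rotvec(); dp=r.inv().apply(np.array(pos)-p)/1000
    print('row',np.round(dr,3).tolist(),np.round(dp,4).tolist(),'deg',round(np.degrees(np.linalg.norm(dr)),1),'mm',round(np.linalg.norm(dp)*1000,1))
E
python3 - <<'E'
from h import *
p,r,s=cur(); T=np.array(camera_params('wrist')['world_from_camera']); M=r.inv().as_matrix()
print((M@(T[:3,3]-p)).round(1),(M@T[:3,:3]).round(3).tolist())
rel([432,-221,260],20)
rel([432,-221,260],97)
rel([533,16,300],97)
E
```

```text
[  75.8    0.5 -167.7] [[-0.0, -0.956, -0.295], [1.0, -0.0, 0.001], [-0.001, -0.295, 0.956]]
row [-0.001, -0.0, 0.003] [0.3294, -0.2683, -0.054] deg 0.2 mm 428.2
row [-0.001, -0.001, -1.341] [0.3294, -0.2683, -0.054] deg 76.8 mm 428.2
row [-0.001, -0.001, -1.341] [0.5059, -0.456, -0.0938] deg 76.8 mm 687.5
```

move_arm(
  motion=[
    [0,0,0,0.33,-0.268,-0.054,0.085],
    [0,0,0,0.33,-0.268,-0.054,0.085],
    [0,0,0,0.33,-0.268,-0.054,0.085],
    [0,0,0,0.33,-0.268,-0.054,0.085],
    [0,0,0,0.33,-0.268,-0.054,0.085],
    [0,0,0,0.33,-0.268,-0.054,0.085],
    [0,0,0,0.33,-0.268,-0.054,0.085],
    [0,0,0,0.33,-0.268,-0.054,0.085],
  ],
)

```text
clock: 1.1
eef_pos: [434.4, -218.6, 260.6]
tcp_rot: [-3.142, -0.001, 0.356]
contact_force: [-0.0, -0.1, -0.5]
opening: 0.989
grasp_force: 0.0
```

Run:
```python
from m import *
snap('wrist','w_lid'); p,r,s=cur(); print(p.round(1),s['tcp_rot'])
rel([533,16,320],20)
```

```text
[ 433.4 -220.1  260.3] [3.14151624e+00 9.27922299e-05 3.55277035e-01]
row [0.0, 0.0, 0.006] [0.1755, -0.1867, -0.0597] deg 0.4 mm 263.1
```

move_arm(
  motion=[
    [0,0,0,0.175,-0.187,-0.06,0.085],
    [0,0,0,0.175,-0.187,-0.06,0.085],
    [0,0,0,0.175,-0.187,-0.06,0.085],
    [0,0,0,0.175,-0.187,-0.06,0.085],
    [0,0,0,0.175,-0.187,-0.06,0.085],
    [0,0,0,0.175,-0.187,-0.06,0.085],
  ],
)

```text
clock: 1.9
eef_pos: [532.5, 13.7, 319.7]
tcp_rot: [3.141, 0.001, 0.352]
contact_force: [-0.5, -0.5, -0.6]
opening: 0.997
grasp_force: 0.0
```

Run:
```python
from m import *
snap('wrist','w_mill'); p,r,s=cur(); print(p.round(1))
rel([374,231,240],12)
a=load('w_lid')[0];b=load('w_mill')[0]
o=np.hstack([cv2.resize(a,(400,300)),cv2.resize(b,(400,300))]);cv2.imwrite('pics/w2.png',o[...,::-1])
```

```text
[532.   13.  319.5]
row [0.0, 0.002, 0.142] [-0.0732, -0.259, 0.0796] deg 8.1 mm 280.7
```

View pics/w2.png

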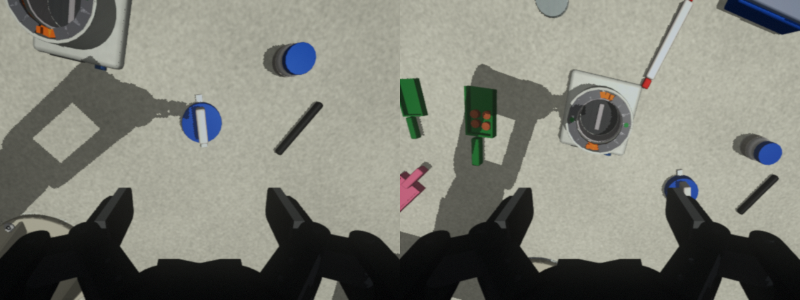

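The left half shows the lid at (202,123). The right half shows the mill at (600,115) with orange posts at (606,96) and (592,146), and the tray at (480,112) with its handle at (477,150). Now I measure them.

```bash
cat > k.py <<'E'
from m import *
def blobs(mask,P,zlo,zhi,mn=5):
    n,l,st,c=cv2.connectedComponentsWithStats((mask&(P[...,2]>zlo)&(P[...,2]<zhi)).astype(np.uint8))
    for i in range(1,n):
        if st[i,4]>=mn: print('   ',st[i,4],c[i].round(1),P[l==i].mean(0).round(1), np.round(cv2.minAreaRect(P[l==i][:,:2].astype(np.float32))[1],1), round(cv2.minAreaRect(P[l==i][:,:2].astype(np.float32))[2],1))
def onplane(mask,z,K,T):
    v,u=np.nonzero(mask); return np.array([ray(a,b,z,K,T)[:2] for a,b in zip(u,v)],np.float32)
def hs(im):
    h=cv2.cvtColor(im,cv2.COLOR_RGB2HSV).astype(int); return h[...,0],h[...,1],h[...,2]
E
python3 - <<'E'
from k import *
im,d,K,T=load('w_lid');P=cloud(d,K,T);H,S,V=hs(im); D=np.hypot(P[...,0]-432,P[...,1]+221)
b=(H>100)&(H<125)&(S>130)&(D<60)
cyl=onplane(b&(abs(P[...,2]-22)<3),22,K,T); print('disc',cv2.minEnclosingCircle(cyl))
q=P[(D<60)&(P[...,2]>44)&(S<90)]; print('bar',cv2.minAreaRect(q[:,:2].astype(np.float32)),np.median(q[:,2]))
print('lugs'); blobs((D<60)&(D>36)&(S<70)&(V>130),P,3,14)
im,d,K,T=load('w_mill');P=cloud(d,K,T);H,S,V=hs(im); D=np.hypot(P[...,0]-533,P[...,1]-16.5)
t=(D<75)&(P[...,2]>99); print('millz',np.median(P[t][:,2]),'outer',cv2.minEnclosingCircle(onplane(t,105,K,T)))
q=P[(D<110)&(abs(P[...,2]-34)<4)]; print('foot',cv2.minAreaRect(q[:,:2].astype(np.float32)))
inn=(D<45)&(P[...,2]<92); print('inner',cv2.minEnclosingCircle(onplane(inn,105,K,T)))
print('orange');blobs((H<20)&(S>130)&(D<60),P,50,120)
print('green');blobs((H>45)&(H<90)&(S>70)&(D<60),P,50,120,3)
print('pellets');blobs((H<20)&(S>110),P,3,25)
D=np.hypot(P[...,0]-425,P[...,1]-240)
print('handle');blobs((H>50)&(H<85)&(S>100)&(D<120),P,32,45)
q=P[(H>50)&(H<85)&(S>100)&(D<120)&(P[...,2]>-3)];print('tray',cv2.minAreaRect(q[:,:2].astype(np.float32)))
u0,v0=[int(x) for x in (np.array([600,115])-[400,0])*1.6]
cv2.imwrite('pics/wm.png',cv2.resize(im[v0-75:v0+75,u0-75:u0+75],None,fx=4,fy=4,interpolation=2)[...,::-1])
E
```

```text
disc ((432.7337646484375, -224.5868682861328), 35.73192596435547)
bar ((431.4057312011719, -220.80419921875), (60.13142013549805, 119.32890319824219), 7.400324821472168) 363.299726873948
lugs
    121 [318.  156.7] [ 470.9 -205.1    6. ] [12.4 11.3] 20.4
    55 [326.1 232.4] [ 390.5 -245.5    5.8] [ 6.9 11. ] 22.7
millz 418.5356470535992 outer ((336.5072326660156, -61.5745735168457), 475.45135498046875)
foot ((534.5585327148438, 14.220436096191406), (147.30592346191406, 137.2003173828125), 7.549586772918701)
inner ((536.9791259765625, 15.52964973449707), 38.515079498291016)
orange
    206 [330.6 153.1] [579.5  17.1 102.3] [10.7 23.8] 3.8
    193 [307.  233.7] [489.6  10.7 102.1] [13.1 21.3] 16.6
green
    41 [274.8 191. ] [523.1  58.5 105.6] [6.7 6.4] 17.5
    43 [361.7 199.9] [545.8 -30.8 105.7] [6.7 7.8] 16.7
pellets
    8 [4.654e+02 4.000e-01] [784.5 -71.4  12.9] [1.2 4.8] 23.0
    169 [394.  132.9] [624.1 -53.3  14.8] [13.7 19.1] 86.9
    174 [119.5 181.8] [446.3 254.6  14.7] [16.  16.4] 53.1
    144 [138.1 183.7] [452.3 231.3  15.3] [16.1 15.6] 25.3
    321 [128.5 199. ] [427.9 239.1  14.8] [17.2 38.3] 8.3
handle
    539 [121.2 242.5] [376.2 227.1  36.9] [58.9 15.6] 11.4
tray ((442.0600891113281, 261.3684997558594), (160.9186248779297, 144.34002685546875), 65.46522521972656)
```

View pics/wm.png

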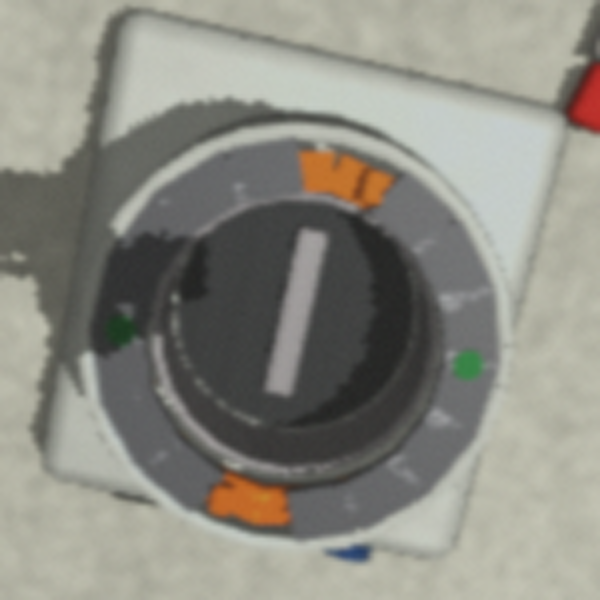

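move_arm(
  motion=[
    [0,0,0.142,-0.073,-0.259,0.08,0.06],
    [0,0,0.142,-0.073,-0.259,0.08,0.06],
    [0,0,0.142,-0.073,-0.259,0.08,0.06],
    [0,0,0.142,-0.073,-0.259,0.08,0.06],
    [0,0,0.142,-0.073,-0.259,0.08,0.06],
    [0,0,0.142,-0.073,-0.259,0.08,0.06],
  ],
)

```text
clock: 2.7
eef_pos: [373.6, 231.5, 239.3]
tcp_rot: [3.141, 0.002, 0.211]
contact_force: [-0.9, 0.2, 0.3]
opening: 0.703
grasp_force: 0.0
```

The wrist crop shows the mill centre at about (297,335), with gaps at about (330,172) and (262,503) and the posts on their clockwise sides. That gives a mill yaw of about 7.6° and a centre of about (534.2,15). I go for the tray handle next.

Run:
```python
from h import *
d=np.array([np.cos(np.radians(11.7)),np.sin(np.radians(11.7)),0]); h=np.array([375,229.5,0])
for z in (70,13): rel(h+6.5*d+[0,0,z],11.7,20)
```

```text
row [-0.0, 0.351, 0.007] [0.0078, 0.0021, 0.1693] deg 20.1 mm 169.5
row [-0.0, 0.351, 0.007] [0.0079, 0.002, 0.2263] deg 20.1 mm 226.4
```

move_arm(
  motion=[
    [0,0.18,0.007,0.008,0.002,0.06,0.06],
    [0,0.351,0.007,0.008,0.002,0.12,0.06],
    [0,0.351,0.007,0.008,0.002,0.17,0.06],
    [0,0.351,0.007,0.008,0.002,0.198,0.06],
    [0,0.351,0.007,0.008,0.002,0.226,0.06],
    [0,0.351,0.007,0.008,0.002,0.226,0.06],
  ],
  grip_force=80,
)

```text
clock: 3.45
eef_pos: [383.0, 229.7, 12.9]
tcp_rot: [3.14, -0.348, 0.203]
contact_force: [0.7, -0.3, 0.3]
opening: 0.703
grasp_force: 0.0
```

Run:
```python
from k import *
im,d,K,T=snap('wrist','w_h'); P=cloud(d,K,T);H,S,V=hs(im)
g=(H>50)&(H<85)&(S>100);blobs(g,P,-5,60,200)
p,r,s=cur();print(p,np.degrees(s['tcp_rot']),s['contact_force'])
cv2.imwrite('pics/w_h.png',im[...,::-1])
```

```text
21441 [312.9 177.2] [436.7 243.1  15. ] [159.5  55.7] 12.4
    15376 [ 40.9 159. ] [417.2 380.8  10.8] [120.1  42.2] 21.7
[383.47586117 230.32608009  13.73751515] [179.95169888 -20.0138153   11.56337676] [ 0.15971339  0.21863645 -0.81997392]
```

View pics/w_h.png

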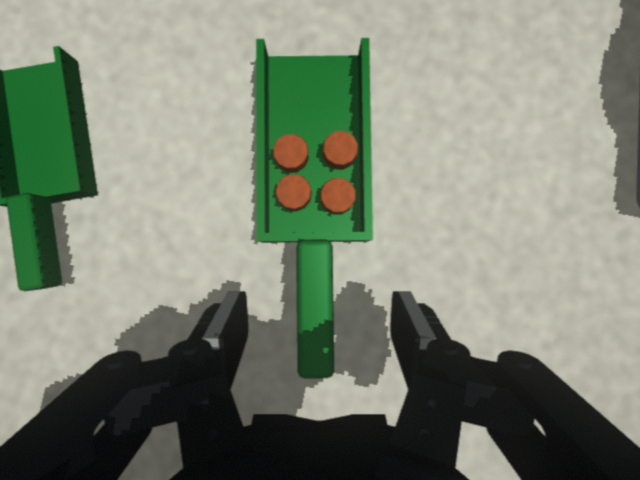

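The handle, at (315,310), sits centred between the pads and in line. I close the grip and lift.

move_arm(
  motion=[
    [0,0,0,0,0,0,0.0],
    [0,0,0,0,0,0,0.0],
    [0,0,0,0,0,0,0.0],
    [0,0,0,0,0,0,0.0],
    [0,0,0,0,0,0,0.0],
    [0,0,0,0,0,0,0.0],
  ],
  grip_force=80,
)

```text
clock: 4.25
eef_pos: [383.0, 232.2, 14.3]
tcp_rot: [-3.14, -0.351, 0.203]
contact_force: [-2.4, 0.5, 2.9]
opening: 0.066
grasp_force: 78.7
```

Run:
```python
from h import *
p,r,s=cur(); print(p,s['opening'],s['grasp_force'])
rel(p+[0,0,150],11.7,20)
```

```text
[383.00179803 232.187231    14.31364438] 0.06580364304996521 78.67211043834686
row [-0.001, -0.002, -0.001] [0.0516, -0.0002, -0.1409] deg 0.1 mm 150.0
```

move_arm(
  motion=[
    [0,0,0,0.007,0,-0.019,0.0],
    [0,0,0,0.017,0,-0.047,0.0],
    [0,0,0,0.034,0,-0.094,0.0],
    [0,0,0,0.052,0,-0.141,0.0],
    [0,0,0,0.052,0,-0.141,0.0],
  ],
)

```text
clock: 4.88
eef_pos: [385.7, 233.8, 168.7]
tcp_rot: [-3.136, -0.358, 0.201]
contact_force: [-0.0, 0.1, -0.5]
opening: -0.002
grasp_force: 0.0
```

Run:
```python
from k import *
im,d,K,T=snap('wrist','w_up'); P=cloud(d,K,T);H,S,V=hs(im)
p,r,s=cur();print(p,np.degrees(s['tcp_rot']),s['opening'],s['grasp_force'],s['contact_force'])
g=(H>50)&(H<85)&(S>100)&(P[...,2]>100); m=comp(g,(313,180)); v,u=np.nonzero(m); print(m.sum())
# in tool coords relative to TCP
Q=r.inv().apply(P[m]-p); 
# tray floor plane fit: floor pixels by central part
from numpy.linalg import svd
fl=Q[(Q[:,0]>75)&(abs(Q[:,1]-np.median(Q[:,1]))<20)]; fw=P[m][(Q[:,0]>75)&(abs(Q[:,1]-np.median(Q[:,1]))<20)]
c=np.median(fw,0);n=svd(fw-fw.mean(0),full_matrices=False)[2][2]; print('floor normal',n,'c',c)
print('tip edge max tool x',np.percentile(Q[:,0],[1,99]),np.percentile(Q[:,1],[1,99]),np.percentile(Q[:,2],[1,99]))
hd=P[m]@np.array([np.cos(.204),np.sin(.204),0]); far=P[m][hd>np.percentile(hd,98)];print('lip',far.mean(0),'tcp heading',p@np.array([np.cos(.204),np.sin(.204),0]),np.percentile(hd,99.5))
cv2.imwrite('pics/w_up.png',im[...,::-1])
```

```text
[384.50576305 232.7942236  166.41590553] [-179.81009532  -20.32323963   11.55403531] 0.000917628897751246 0.0 [ 0.12495747  0.78147161 -0.58605555]
108
floor normal [0.8124699  0.10037931 0.57429667] c [525.35184623  58.72629156 105.96292431]
tip edge max tool x [70.0900743  76.61537668] [194.75048656 203.24637101] [88.71959159 93.21838507]
lip [526.33891074  59.35784059 105.60158949] tcp heading 423.69399097703445 527.5052033549475
```

View pics/w_up.png

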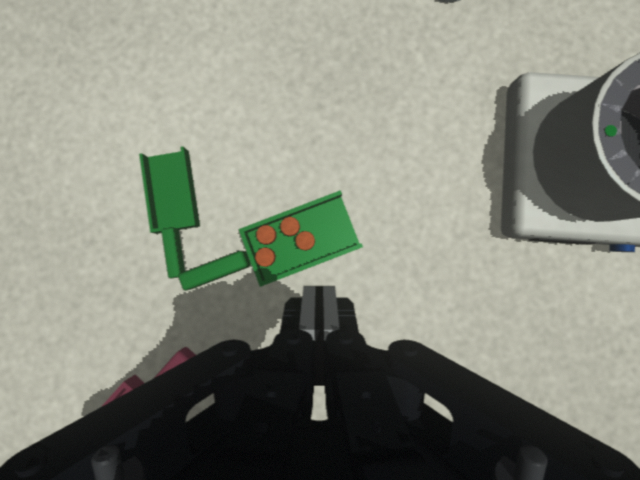

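The grip slipped: the fingers are shut and the tray, at (300,240), has turned. I check why before regripping.

Run:
```python
from k import *
im,d,K,T=load('w_h');Tc=np.linalg.inv(T);P=cloud(d,K,T)
r=Rt(11.56,20);tcp=np.array([383.5,230.3,13.7])
def pix(p): c=Tc[:3,:3]@p+Tc[:3,3]; return (K@(c/c[2]))[:2].round(1)
print('tcp px',pix(tcp),'grasp px',pix(tcp-19*r.as_matrix()[:,2]))
for v,u in((250,315),(300,315),(340,315),(370,315),(100,315),(45,262),(238,315),(300,235),(320,400),(300,242),(296,397)): print((u,v),P[v,u].round(1))
im,d,K,T=load('w_up');P=cloud(d,K,T);print('after')
for v,u in((270,215),(281,185),(256,245),(240,330),(195,340),(245,360),(233,242),(283,262),(325,319),(290,319),(270,175)): print((u,v),P[v,u].round(1))
for n in('scene','side'):
    im,d,K,T=snap(n,n+'1');P=cloud(d,K,T);H,S,V=hs(im);g=(H>50)&(H<85)&(S>100)&(abs(P[...,0]-420)<110)&(abs(P[...,1]-260)<130)
    print(n);blobs(g,P,32,45);blobs(g,P,-5,60,100)
```

```text
tcp px [316.5 281.1] grasp px [316.4 298.7]
(315, 250) [398.2 233.9  38. ]
(315, 300) [377.2 229.6  37.8]
(315, 340) [360.5 226.2  37.3]
(315, 370) [348.2 223.7  37.5]
(315, 100) [477.1 250.4   3.7]
(262, 45) [491.2 279.5  21.8]
(315, 238) [404.  235.2  21.1]
(235, 300) [373.5 259.6  56.4]
(400, 320) [379.  197.7  59.2]
(242, 300) [373.4 257.6  52.8]
(397, 296) [387.  198.8  52.2]
after
(215, 270) [369.1 321.2  36.7]
(185, 281) [355.  343.8  38.3]
(245, 256) [385.8 299.5  31.8]
(330, 240) [415.9 229.2   4.2]
(340, 195) [458.2 228.6  14.5]
(360, 245) [416.1 202.   20.9]
(242, 233) [405.2 309.   19.9]
(262, 283) [364.7 281.8  19.6]
(319, 325) [375.9 230.9 228.6]
(319, 290) [385.1 232.8 203.2]
(175, 270) [361.2 358.1  28.3]
scene
    90 [413. 179.] [369.5 323.   35.9] [15.8 58.4] 32.7
    870 [412.6 197.2] [405.9 297.4  11.8] [137.6 188.2] 7.4
side
    254 [335.9 400.1] [368.  328.8  36.5] [16.  58.9] 31.7
    1894 [317.5 393.2] [405.1 310.2  12.4] [187.3 118.8] 85.8
```

Run:
```python
from k import *
p,r,s=cur(); print(p)
im,d,K,T=load('w_up');P=cloud(d,K,T)
for v in range(276,335,4): print(v,r.inv().apply(P[v,312]-p).round(1),r.inv().apply(P[v,326]-p).round(1))
for n in('scene','side'):
    im,d,K,T=load(n+'1');P=cloud(d,K,T);Q=r.inv().apply((P-p).reshape(-1,3)).reshape(P.shape)
    m=(abs(Q[...,0])<30)&(abs(Q[...,1])<40)&(Q[...,2]<30)&(Q[...,2]>-80); q=Q[m]
    print(n,m.sum(),[(lo,((q[:,2]>lo)&(q[:,2]<=lo+6)).sum(),q[(q[:,2]>lo)&(q[:,2]<=lo+6)].mean(0).round(0)) for lo in range(-60,28,6)])
```

```text
[382.95689931 231.52713898 163.74897756]
276 [-58.6  -8.1 153.4] [-58.9   5.3 154.2]
280 [-61.9  -8.1 151.3] [-62.2   5.3 152.1]
284 [-65.3  -8.1 149.8] [-65.6   5.2 150.5]
288 [ 16.3  -3.7 -35.6] [ 15.7   2.  -34.4]
292 [ 16.5  -3.6 -39.7] [ 15.9   1.9 -38.6]
296 [ 16.1  -3.6 -42.4] [ 15.4   1.9 -41.2]
300 [ 15.9  -3.5 -45.6] [ 16.2   1.8 -46.2]
304 [ 15.6  -3.5 -48.1] [ 15.9   1.8 -48.7]
308 [ 16.   -3.4 -52.2] [ 16.    1.7 -52.1]
312 [ 15.6  -3.3 -54.4] [ 15.4   1.7 -54. ]
316 [ 16.1  -3.2 -58.1] [ 15.6   1.6 -57.1]
320 [ 16.   -3.2 -60.6] [ 15.4   1.6 -59.6]
324 [ 15.6  -3.1 -62.7] [ 16.4   1.5 -63.9]
328 [ 15.7  -3.1 -65.2] [ 15.7   1.5 -65.3]
332 [ 15.2  -3.1 -66.8] [ 14.8   1.5 -66.2]
scene 282 [(-60, np.int64(27), array([  8.,   2., -56.])), (-54, np.int64(29), array([  7.,   4., -51.])), (-48, np.int64(29), array([  9.,   4., -45.])), (-42, np.int64(23), array([  8.,   4., -39.])), (-36, np.int64(24), array([  8.,   3., -33.])), (-30, np.int64(9), array([  7.,   1., -27.])), (-24, np.int64(0), array([nan, nan, nan])), (-18, np.int64(0), array([nan, nan, nan])), (-12, np.int6
[... 345 characters left out ...]
(-54, np.int64(31), array([  9.,  -7., -51.])), (-48, np.int64(33), array([  7., -10., -45.])), (-42, np.int64(36), array([  6.,  -9., -39.])), (-36, np.int64(24), array([  8.,  -8., -33.])), (-30, np.int64(6), array([  9.,  -6., -28.])), (-24, np.int64(1), array([  5.,  -8., -24.])), (-18, np.int64(0), array([nan, nan, nan])), (-12, np.int64(0), array([nan, nan, nan])), (-6, np.int64(0), array([nan, nan, nan])), (0, np.int64(0), array([nan, nan, nan])), (6, np.int64(0), array([nan, nan, nan])), (12, np.int64(0), array([nan, nan, nan])), (18, np.int64(0), array([nan, nan, nan])), (24, np.int64(0), array([nan, nan, nan]))]<stdin>:8: RuntimeWarning: Mean of empty slice.
  ret = um.true_divide(
```

All three cameras agree that the real fingertips end about 31 mm short of the reported TCP, at tool offset (5,-1,-31). So the first grip only pinched the bar's top edge. From here I aim the grasp point at tool offset (5,-1,-50).

```bash
cat >> h.py <<'E'
OFF=np.array([5,-1,-50.])
def g2t(G,yaw,tilt=0,off=OFF): return np.array(G)-Rt(yaw,tilt).apply(off)
def relG(G,yaw,tilt=0,off=OFF): rel(g2t(G,yaw,tilt,off),yaw,tilt)
E
python3 - <<'E'
from h import *
relG([375,313,120],122.5,-20)
relG([375,313,28],122.5,-20)
E
```

```text
row [0.0, -0.464, -1.963] [-0.0143, -0.0613, 0.0896] deg 115.6 mm 109.5
row [0.0, -0.464, -1.963] [-0.0458, -0.0613, 0.176] deg 115.6 mm 191.9
```

move_arm(
  motion=[
    [0,-0.042,-0.178,-0.001,-0.006,0.0,0.042],
    [0,-0.084,-0.357,-0.003,-0.012,0.0,0.042],
    [0,-0.126,-0.535,-0.005,-0.018,0.01,0.042],
    [0,-0.168,-0.714,-0.007,-0.025,0.02,0.042],
    [0,-0.21,-0.892,-0.008,-0.031,0.04,0.042],
    [0,-0.252,-1.07,-0.01,-0.04,0.05,0.042],
    [0,-0.295,-1.249,-0.012,-0.05,0.07,0.042],
    [0,-0.337,-1.42,-0.014,-0.061,0.09,0.042],
  ],
)

```text
clock: 6.02
eef_pos: [387.9, 294.7, 72.7]
tcp_rot: [2.997, 0.182, 1.592]
contact_force: [-0.3, -0.1, 0.1]
opening: 0.49
grasp_force: 0.0
```

Run:
```python
from h import *
relG([375,313,110],122.5,-20)
```

```text
row [-0.003, -0.125, -0.537] [0.0019, -0.0014, 0.0077] deg 31.6 mm 8.0
```

move_arm(
  motion=[
    [-0.001,-0.042,-0.179,0.001,0,0,0.042],
    [-0.002,-0.083,-0.358,0.002,-0.001,0.0,0.042],
    [-0.003,-0.125,-0.537,0.002,-0.001,0.008,0.042],
    [-0.003,-0.125,-0.537,0.002,-0.001,0.008,0.042],
    [-0.003,-0.125,-0.537,0.002,-0.001,0.008,0.042],
  ],
)

```text
clock: 6.65
eef_pos: [388.2, 295.4, 66.1]
tcp_rot: [3.137, 0.347, 2.128]
contact_force: [-0.9, -0.3, 0.5]
opening: 0.487
grasp_force: 0.0
```

Run:
```python
from k import *
im,d,K,T=snap('wrist','w_h2');P=cloud(d,K,T);H,S,V=hs(im);p,r,s=cur();print(p)
g=(H>50)&(H<85)&(S>100);blobs(g,P,32,45,40);blobs(g,P,-5,60,100)
# finger tips: grey/dark close points
Q=r.inv().apply((P-p).reshape(-1,3)).reshape(P.shape)
m=(abs(Q[...,0])<25)&(abs(Q[...,1])<45)&(Q[...,2]<10)&(Q[...,2]>-70)
for sgn in(1,-1):
    q=Q[m&(sgn*Q[...,1]>0)]; print('finger',len(q),np.percentile(q[:,2],[90,99,100]).round(1),q[q[:,2]>np.percentile(q[:,2],95)].mean(0).round(1))
relG([375,313,28],122.5,-20)
cv2.imwrite('pics/w_h2.png',im[...,::-1])
```

```text
[388.52119859 295.48605703  66.54235373]
    3233 [314.3 179.6] [365.9 327.9  37.9] [15.6 59.6] 32.9
    23616 [398.1 166. ] [408.2 343.5  14.2] [139.8 191.3] 20.7
finger 2873 [-36.  -29.  -26.4] [  3.   22.2 -30.6]
finger 2876 [-36.1 -29.  -26.2] [  3.  -22.4 -30.7]
row [0.002, -0.002, -0.01] [0.0287, -0.0014, 0.0787] deg 0.6 mm 83.8
```

View pics/w_h2.png

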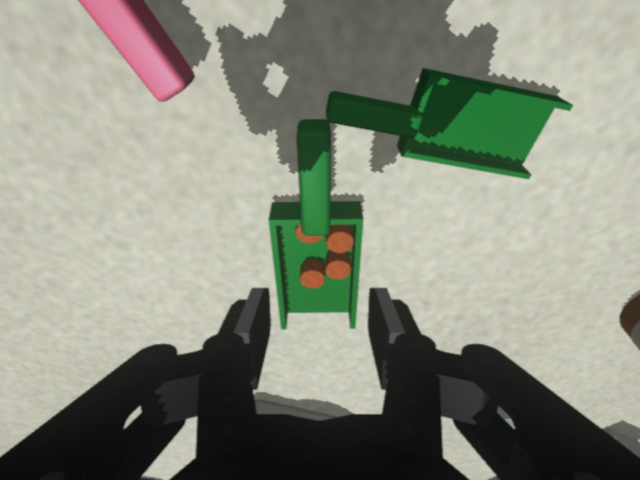

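```bash
sed -i 's/OFF=np.array.*/OFF=np.array([4,0,-47.])/' h.py
python3 - <<'E'
from h import *
relG([371.5,319,60],122.7,-20)
relG([371.5,319,27],122.7,-20)
E
```

```text
row [0.001, -0.002, -0.013] [0.0254, -0.002, 0.0433] deg 0.8 mm 50.2
row [0.001, -0.002, -0.013] [0.0366, -0.0022, 0.0743] deg 0.8 mm 82.9
```

move_arm(
  motion=[
    [0,0,-0.013,0.025,-0.002,0.043,0.042],
    [0,0,-0.013,0.031,-0.002,0.06,0.042],
    [0,0,-0.013,0.0365,-0.002,0.074,0.042],
    [0,0,-0.013,0.0365,-0.002,0.074,0.042],
    [0,0,-0.013,0.0365,-0.002,0.074,0.0],
    [0,0,-0.013,0.0365,-0.002,0.074,0.0],
    [0,0,-0.013,0.0365,-0.002,0.074,0.0],
    [0,0,-0.013,0.0365,-0.002,0.074,0.0],
  ],
  grip_force=80,
)

```text
clock: 7.7
eef_pos: [383.2, 303.3, -14.0]
tcp_rot: [3.139, 0.347, 2.144]
contact_force: [-0.2, -0.6, 6.5]
opening: 0.175
grasp_force: 78.3
```

Run:
```python
from h import *
p,r,s=cur(); print(p,s['opening'],s['contact_force'],s['grasp_force'])
rel(p+[0,0,140],122.7,-20)
```

```text
[383.15336672 303.29209314 -14.02070362] 0.174683282255119 [-0.162491   -0.5619139   6.50024642] 78.34832668304443
row [0.003, -0.002, 0.003] [-0.0477, 0.0003, -0.1316] deg 0.3 mm 140.0
```

Opening 0.175 is about 15 mm, which matches the 16 mm bar. I lift.

move_arm(
  motion=[
    [0,0,0,-0.007,0,-0.019,0.0],
    [0,0,0,-0.017,0,-0.047,0.0],
    [0,0,0,-0.034,0,-0.094,0.0],
    [0,0,0,-0.051,0,-0.141,0.0],
    [0,0,0,-0.051,0,-0.141,0.0],
  ],
)

```text
clock: 8.32
eef_pos: [384.0, 304.9, 138.5]
tcp_rot: [3.133, 0.345, 2.142]
contact_force: [0.3, -0.9, -2.4]
opening: 0.172
grasp_force: 78.2
```

```bash
cat > tr.py <<'E'
from k import *
def tray(tag='scene'):
    p,r,s=cur(); print(p.round(1),np.degrees(s['tcp_rot']).round(1),'open',round(float(s['opening']),3),round(float(s['grasp_force'])))
    for n in ('scene','side'):
        im,d,K,T=snap(n,n+tag);P=cloud(d,K,T);H,S,V=hs(im);Q=r.inv().apply((P-p).reshape(-1,3)).reshape(P.shape)
        g=(H>50)&(H<85)&(S>110)&(np.linalg.norm(Q-[0,0,-40],axis=-1)<190)&(P[...,2]>60)&(Q[...,2]<20)
        g=cv2.morphologyEx(g.astype(np.uint8),cv2.MORPH_OPEN,np.ones((2,2)))>0
        print(n,'tray px',g.sum()); 
        q=Q[g]; w=P[g]
        print('  tool pct x',np.percentile(q[:,0],[1,50,99]).round(1),'y',np.percentile(q[:,1],[1,99]).round(1),'z',np.percentile(q[:,2],[1,50,99]).round(1)); print('  world',np.percentile(w,1,0).round(1),np.percentile(w,99,0).round(1))
        a=g[...]; fl=(q[:,0]<np.percentile(q[:,0],40)); f=w[fl]; o=q[q[:,0]<np.percentile(q[:,0],2)]; print('  lip tool',o.mean(0).round(1), 'world',w[q[:,0]<np.percentile(q[:,0],2)].mean(0).round(1))
        print('  pellets');blobs((H<20)&(S>110)&(np.linalg.norm(Q-[0,0,-40],axis=-1)<190),P,60,250)
E
python3 - <<'E'
from tr import *
tray('2')
E
```

```text
[384.  304.9 138.5] [179.5  19.7 122.7] open 0.172 78
scene tray px 687
  tool pct x [-105.2  -55.5  143.7] y [-24.5  28.4] z [-66.1  -2.4  93.3]
  world [331.5 206.3  -1.4] [461.  391.  203.6]
  lip tool [-320.2   45.2  -95. ] world [566.9 102.6 336.4]
  pellets
    138 [415.1 158.6] [405.4 278.8 164.2] [28.9 61.2] 61.7
    47 [406.9 164.2] [409.4 250.3 163.7] [14.7 18.5] 72.1
side tray px 655
  tool pct x [-94.9 -65.6  41.9] y [-20.1  44.5] z [-217.8    1.7   19.6]
  world [350.  219.8 150.6] [453.4 367.3 351.1]
  lip tool [-95.1   5.9  14. ] world [440.  228.9 157.5]
  pellets
    275 [319.6 335.7] [410.  273.6 163.6] [27.3 54. ] 0.7
```

The tray is lifted with all four pellets level at z≈164. I carry it to the mill with the lip heading along world +x.

```bash
cat >> h.py <<'E'
def trayG(L,phi,head=0,f=119,z=-28):
    a=np.radians(phi); F=f*np.cos(a)+z*np.sin(a); Z=-f*np.sin(a)+z*np.cos(a); u=np.array([np.cos(np.radians(head)),np.sin(np.radians(head)),0])
    return np.array(L)-F*u-[0,0,Z]
def relL(L,phi,head=0): relG(trayG(L,phi,head),head+180,-20+phi)
E
python3 - <<'E'
from h import *
p,r,s=cur();G=p+r.apply(OFF);print('G',G)
G1=trayG([514,15,128],0)
for t,h in((.05,.06),(.15,.18),(.3,.32),(.45,.45),(.6,.6),(.75,.74),(.88,.87),(1,1)): relG(G+(G1-G)*t,122.7+57.3*h,-20)
E
```

```text
G [371.54426406 319.4123444  177.87598554]
row [-0.017, -0.003, -0.054] [-0.0123, -0.0062, 0.0056] deg 3.3 mm 14.9
row [-0.058, -0.002, -0.167] [-0.0366, -0.0184, 0.0166] deg 10.1 mm 44.2
row [-0.106, -0.002, -0.299] [-0.0727, -0.0376, 0.0331] deg 18.2 mm 88.3
row [-0.15, -0.002, -0.421] [-0.1086, -0.057, 0.0495] deg 25.6 mm 132.3
row [-0.202, -0.002, -0.562] [-0.1439, -0.0763, 0.0657] deg 34.2 mm 175.7
row [-0.249, -0.002, -0.693] [-0.1791, -0.096, 0.0818] deg 42.2 mm 219.1
row [-0.294, -0.002, -0.816] [-0.2092, -0.1131, 0.0957] deg 49.7 mm 256.4
row [-0.338, -0.001, -0.938] [-0.2367, -0.1291, 0.1084] deg 57.1 mm 290.5
```

move_arm(
  motion=[
    [-0.017,-0.003,-0.054,-0.012,-0.006,0.004,0.0],
    [-0.058,-0.002,-0.167,-0.037,-0.018,0.012,0.0],
    [-0.106,-0.002,-0.299,-0.073,-0.038,0.03,0.0],
    [-0.15,-0.002,-0.421,-0.109,-0.057,0.048,0.0],
    [-0.202,-0.002,-0.562,-0.144,-0.076,0.066,0.0],
    [-0.249,-0.002,-0.693,-0.179,-0.096,0.082,0.0],
    [-0.294,-0.002,-0.816,-0.209,-0.113,0.096,0.0],
    [-0.338,-0.001,-0.938,-0.237,-0.129,0.108,0.0],
  ],
)

```text
clock: 9.43
eef_pos: [408.4, 46.4, 111.9]
tcp_rot: [3.14, 0.327, 3.029]
contact_force: [-0.7, 1.4, -1.9]
opening: 0.171
grasp_force: 78.2
```

Run:
```python
from tr import *
tray('3')
L=[516,15,128]
for phi,z in((0,128),(8,124),(16,118),(22,114),(26,112),(29,111),(32,110),(35,110)): relL([516,15,z],phi)
```

```text
[408.4  46.4 111.9] [179.9  18.7 173.5] open 0.171 78
scene tray px 857
  tool pct x [-106.4  -65.7   10.2] y [-28.2  27.8] z [-57.7  -0.   23. ]
  world [381.5   8.3 122. ] [514.2  70.8 163.4]
  lip tool [-191.7  -33.3  -59.2] world [566.2  -5.  229.4]
  pellets
    51 [336.6 213. ] [427.   34.6 138. ] [15.1 20.4] 66.6
    155 [346.2 217.9] [450.6  45.4 137. ] [27.3 64.6] 55.9
    26 [342.1 245.3] [487.9  10.1  99.3] [14.4 12.4] 6.6
    5 [353.  244.2] [495.4  35.4  93.3] [ 7.3 15.5] 71.4
    5 [361.  245.4] [509.4  48.1  95.3] [10.7  2.1] 27.7
    12 [368.7 269.8] [575.4  22.4  99.8] [18.2  5.2] 85.1
side tray px 879
  tool pct x [-102.1  -63.6   36. ] y [-25.1  31.3] z [-66.9  -1.6  20.8]
  world [355.4  12.1 121.1] [509.2  74.7 168.5]
  lip tool [-107.6  143.5 -164.8] world [473.3 183.2 302.7]
  pellets
    9 [285. 225.] [540.9 -22.9  95.6] [18.   5.3] 14.4
    12 [265.5 234.4] [575.2  17.8 101.8] [ 4.1 16.5] 5.7
    110 [315.8 239.5] [459.2  41.5 138. ] [15.2 48.2] 15.9
    115 [329.9 242.1] [429.2  43.4 138.5] [42.5 20.1] 84.3
row [-0.037, -0.023, -0.108] [-0.0119, -0.0294, 0.0024] deg 6.7 mm 31.8
row [-0.03, 0.116, -0.111] [-0.014, -0.0295, -0.0073] deg 9.4 mm 33.5
row [-0.022, 0.256, -0.113] [-0.0174, -0.0294, -0.0146] deg 16.1 mm 37.2
row [-0.016, 0.36, -0.114] [-0.0212, -0.0292, -0.02] deg 21.7 mm 41.3
row [-0.012, 0.43, -0.115] [-0.0245, -0.029, -0.0239] deg 25.5 mm 44.9
row [-0.009, 0.482, -0.115] [-0.0274, -0.0288, -0.0271] deg 28.4 mm 48.1
row [-0.006, 0.535, -0.116] [-0.0305, -0.0286, -0.0301] deg 31.3 mm 51.5
row [-0.003, 0.587, -0.116] [-0.0341, -0.0283, -0.0339] deg 34.3 mm 55.8
```

move_arm(
  motion=[
    [-0.02,-0.012,-0.055,-0.006,-0.015,0.001,0.0],
    [-0.037,-0.023,-0.108,-0.012,-0.029,0.002,0.0],
    [-0.037,-0.023,-0.108,-0.012,-0.029,0.0,0.0],
    [-0.034,0.05,-0.11,-0.013,-0.029,-0.004,0.0],
    [-0.03,0.116,-0.111,-0.014,-0.029,-0.009,0.0],
    [-0.026,0.186,-0.112,-0.016,-0.029,-0.013,0.0],
    [-0.022,0.256,-0.113,-0.018,-0.029,-0.017,0.0],
    [-0.016,0.36,-0.114,-0.022,-0.029,-0.022,0.0],
  ],
)

```text
clock: 10.52
eef_pos: [419.3, 17.8, 141.1]
tcp_rot: [-3.14, -0.035, 3.138]
contact_force: [-0.1, 0.2, -0.4]
opening: 0.175
grasp_force: 78.4
```

Run:
```python
from tr import *
tray('4')
for phi,z in((24,116),(26,115),(28,114),(30,113),(33,113),(36,113),(39,113),(42,113)): relL([515,15,z],phi)
```

```text
[419.3  17.8 141.1] [-179.9   -2.   179.8] open 0.175 78
scene tray px 948
  tool pct x [-107.1  -64.2   -2.3] y [-28.2  28.5] z [-54.8  -0.8  21.7]
  world [423.5 -10.7 116.1] [526.1  46.2 196. ]
  lip tool [-200.5  -70.2 -172.7] world [625.5 -52.8 306.7]
  pellets
    50 [339.2 217.1] [453.4  24.2 156.8] [15.3 24.9] 35.1
    46 [330.7 219.2] [449.1   4.3 158.3] [19.3 14.7] 36.6
    103 [341.6 229.6] [479.   13.8 146.3] [18.5 36.7] 34.4
    36 [368.4 271.2] [578.7  19.3 100.7] [10.9 22.3] 13.0
side tray px 769
  tool pct x [-107.7  -61.1   34. ] y [-27.4  32.1] z [-66.5  -4.2  89.8]
  world [387.2 -10.   47.4] [526.3  49.8 208.6]
  lip tool [-110.1   -1.3   34.9] world [528.1  16.1 102.3]
  pellets
    115 [319.2 224.7] [456.3  18.4 159.2] [24.4 82.2] 8.0
    99 [305.3 226.9] [485.8  18.6 146.5] [16.2 45.4] 23.4
    9 [284. 225.] [543.  -22.   96.1] [17.8  3.7] 9.4
    42 [263.7 234.5] [579.4  17.8 100.6] [20.1 13.9] 82.5
row [-0.001, 0.039, -0.003] [0.0045, -0.0029, -0.0011] deg 2.3 mm 5.4
row [-0.001, 0.074, -0.003] [0.0035, -0.0029, -0.0035] deg 4.3 mm 5.8
row [-0.001, 0.109, -0.003] [0.0025, -0.0029, -0.0058] deg 6.3 mm 7.0
row [-0.001, 0.144, -0.003] [0.0013, -0.0029, -0.0081] deg 8.3 mm 8.8
row [-0.001, 0.196, -0.003] [-0.0006, -0.0029, -0.013] deg 11.3 mm 13.4
row [-0.0, 0.249, -0.003] [-0.0027, -0.0029, -0.0178] deg 14.3 mm 18.3
row [-0.0, 0.301, -0.003] [-0.0051, -0.0029, -0.0225] deg 17.3 mm 23.2
row [-0.0, 0.353, -0.003] [-0.0078, -0.0029, -0.027] deg 20.3 mm 28.3
```

move_arm(
  motion=[
    [0,0.039,-0.003,0.004,-0.003,-0.001,0.0],
    [0,0.074,-0.003,0.004,-0.003,-0.003,0.0],
    [0,0.109,-0.003,0.003,-0.003,-0.006,0.0],
    [0,0.144,-0.003,0.002,-0.003,-0.008,0.0],
    [0,0.196,-0.003,0,-0.003,-0.013,0.0],
    [0,0.249,-0.003,-0.003,-0.003,-0.018,0.0],
    [0,0.301,-0.003,-0.005,-0.003,-0.022,0.0],
    [0,0.353,-0.003,-0.008,-0.003,-0.027,0.0],
  ],
)

```text
clock: 11.62
eef_pos: [428.5, 14.5, 167.4]
tcp_rot: [-3.14, -0.384, -3.141]
contact_force: [0.5, -0.9, -0.2]
opening: 0.174
grasp_force: 78.5
```

Run:
```python
from tr import *
tray('5')
for phi,z in((44,114),(46,114),(48,115),(50,115)): relL([515,15,z],phi)
```

```text
[428.5  14.5 167.4] [-179.9  -22.  -180. ] open 0.174 78
scene tray px 1140
  tool pct x [-107.4  -57.6  -12.5] y [-28.5  27.9] z [-50.1  -0.6  21.4]
  world [448.6 -13.9 109. ] [525.8  42.5 209.7]
  lip tool [-138.6  -87.3 -241.7] world [647.7 -72.2 339.7]
  pellets
    6 [359.  268.7] [541.9  21.7  61.1] [4.6 5.7] 55.5
    37 [368.3 271.2] [578.3  19.3 100.1] [19.4 34.7] 50.6
side tray px 852
  tool pct x [-108.   -52.8   37.8] y [-153.9   31.8] z [-65.5  -4.7 142.4]
  world [ 413.3 -139.7    6.8] [522.7  46.4 239.8]
  lip tool [-115.4  -24.5   58.5] world [513.6 -10.   70. ]
  pellets
    11 [285. 225.] [540.9 -22.6  95.8] [22.4  4.9] 6.0
    41 [263.6 234.5] [579.6  17.7 100.3] [22.1 12.4] 87.5
    18 [304.7 240.4] [487.1  20.5 104.4] [11.  39.2] 12.2
    23 [273.4 243.3] [562.    8.3  63.2] [11.6 11.9] 12.6
row [-0.002, 0.036, 0.001] [-0.0016, 0.0004, -0.006] deg 2.1 mm 6.3
row [-0.002, 0.071, 0.001] [-0.0025, 0.0004, -0.0094] deg 4.1 mm 9.8
row [-0.002, 0.106, 0.001] [-0.0031, 0.0004, -0.0137] deg 6.1 mm 14.1
row [-0.002, 0.141, 0.001] [-0.0042, 0.0004, -0.017] deg 8.1 mm 17.5
```

No pellets are left on the tray. I raise it, level it and take it to the free area on the left.

Run:
```python
from tr import *
p,r,s=cur();G=p+r.apply(OFF);print(G)
rel(p+[0,0,30],180,22)
for phi,g in((34,[425,15,235]),(26,[415,35,230]),(18,[405,65,215]),(10,[395,100,200]),(2,[385,140,180]),(0,[378,180,150]),(0,[375,215,120])): relG(g,180,-20+phi)
```

```text
[443.48796235  14.675905   212.33957254]
row [-0.002, 0.001, 0.001] [0.0112, -0.0, -0.0278] deg 0.1 mm 30.0
row [-0.002, -0.139, 0.001] [0.0192, 0.0004, -0.0151] deg 7.9 mm 24.4
row [-0.002, -0.278, 0.001] [0.0202, 0.0204, -0.0087] deg 15.9 mm 30.0
row [-0.001, -0.418, 0.001] [0.0179, 0.0504, 0.0062] deg 23.9 mm 53.9
row [-0.001, -0.558, 0.001] [0.016, 0.0854, 0.0202] deg 31.9 mm 89.2
row [-0.001, -0.697, 0.001] [0.0128, 0.1255, 0.0381] deg 39.9 mm 131.8
row [-0.001, -0.732, 0.002] [0.0069, 0.1655, 0.0673] deg 41.9 mm 178.8
row [-0.001, -0.732, 0.002] [-0.0016, 0.2006, 0.0962] deg 41.9 mm 222.4
```

move_arm(
  motion=[
    [0,0,0,0.011,0,-0.028,0.0],
    [-0.002,-0.139,0.001,0.019,0,-0.015,0.0],
    [-0.002,-0.278,0.001,0.02,0.02,-0.009,0.0],
    [-0.001,-0.418,0.001,0.018,0.05,0.006,0.0],
    [-0.001,-0.558,0.001,0.016,0.085,0.02,0.0],
    [-0.001,-0.697,0.001,0.013,0.126,0.038,0.0],
    [-0.001,-0.732,0.002,0.007,0.166,0.067,0.0],
    [-0.001,-0.732,0.002,-0.002,0.2,0.096,0.0],
  ],
)

```text
clock: 12.72
eef_pos: [392.8, 216.2, 78.8]
tcp_rot: [3.134, 0.352, 3.141]
contact_force: [1.8, -0.4, -1.1]
opening: 0.172
grasp_force: 78.5
```

Run:
```python
from tr import *
tray('6')
im,d,K,T=load('scene6');P=cloud(d,K,T);H,S,V=hs(im);D=np.hypot(P[...,0]-534,P[...,1]-15)
print('bowl');blobs((H<20)&(S>110)&(D<60),P,30,120,3)
print('elsewhere');blobs((H<20)&(S>110)&(D<200)&(D>60),P,0,200,10)
p,r,s=cur()
relG([375,215,40],180,-20);relG([375,215,29],180,-20)
```

```text
[392.8 216.2  78.8] [179.5  20.1 179.9] open 0.172 79
scene tray px 936
  tool pct x [-106.   -53.9   -3.2] y [-28.8  27.3] z [-51.4  -1.3  22.6]
  world [377.6 187.3  90.8] [497.  243.6 129.5]
  lip tool [-106.3   -3.5   10.5] world [496.2 212.7 105.5]
  pellets
side tray px 1432
  tool pct x [-97.4 -47.1  -5.4] y [-20.7  33.9] z [-61.9   0.6  18.7]
  world [376.2 195.5  88. ] [488.4 250.  128.3]
  lip tool [-112.    56.1  -68.4] world [474.3 271.7 181.9]
  pellets
bowl
    44 [343.7 244.3] [488.   14.3 100.1] [14.1 19.9] 4.9
    5 [353.  244.2] [495.1  35.6  92.9] [13.6  6.9] 5.6
    6 [361.2 245.3] [509.7  48.4  95.7] [9.5 2.1] 34.3
    3 [368. 249.] [527.9  54.5  98. ] [0.5 9.7] 80.8
    32 [357.2 268.5] [537.8  19.6  58.2] [16.3 14. ] 89.9
    5 [348.6 269.4] [528.6   1.7  57.5] [7.3 2.3] 40.2
    38 [368.2 271.1] [576.4  20.7  97.1] [19.4 55. ] 50.6
elsewhere
    45 [351.  321.1] [622.9 -54.   12.6] [12.8 18.1] 83.2
row [0.005, -0.003, 0.002] [0.0233, -0.0024, 0.0749] deg 0.4 mm 78.5
row [0.005, -0.003, 0.002] [0.0271, -0.0024, 0.0853] deg 0.4 mm 89.5
```

move_arm(
  motion=[
    [0,0,0,0.011,-0.002,0.036,0.0],
    [0.003,-0.002,0.002,0.02,-0.002,0.066,0.0],
    [0.005,-0.003,0.002,0.025,-0.002,0.08,0.0],
    [0.005,-0.003,0.002,0.027,-0.002,0.085,0.0],
    [0.005,-0.003,0.002,0.027,-0.002,0.085,0.0],
  ],
)

```text
clock: 13.45
eef_pos: [397.2, 212.3, -10.4]
tcp_rot: [-3.141, 0.35, 3.139]
contact_force: [-0.6, 0.1, -0.9]
opening: 0.175
grasp_force: 78.7
```

Run:
```python
from tr import *
p,r,s=cur();print(p,p+r.apply(OFF),s['contact_force'],s['wrist_torque'])
for n in('scene','side'):
    im,d,K,T=snap(n,n+'7');P=cloud(d,K,T);H,S,V=hs(im)
    g=(H>50)&(H<85)&(S>100)&(abs(P[...,0]-430)<80)&(abs(P[...,1]-215)<45)&(P[...,2]<60)
    q=P[g];print(n,g.sum(),np.percentile(q[:,2],[1,5,30]).round(1),'front z',np.percentile(q[q[:,0]>475][:,2],[2,30,95]).round(1),'mid',np.percentile(q[(q[:,0]>410)&(q[:,0]<430)][:,2],[2,30,95]).round(1))
```

```text
[397.17208046 212.27297782 -10.39554991] [377.28194531 212.35033533  32.37566166] [-0.5908887   0.08119437 -0.93460425] [0.07318152 0.21089036 0.04138241]
scene 864 [1.6 3.3 5.9] front z [ 2.7  5.9 22.2] mid [ 1.8  5.5 21.6]
side 1376 [3.8 4.8 6.9] front z [ 4.2  6.9 23.3] mid [ 4.2  6.5 23. ]
```

move_arm(
  motion=[
    [0,0,0,0.001,0,0.003,0.0],
    [0,0,0,0.001,0,0.003,0.0],
    [0,0,0,0.001,0,0.003,0.045],
    [0,0,0,0.001,0,0.003,0.045],
    [0,0,0,0.001,0,0.003,0.045],
    [0,0,0,-0.01,0,-0.03,0.045],
    [0,0,0,-0.03,0,-0.09,0.045],
    [0,0,0,-0.06,0,-0.15,0.06],
  ],
)

```text
clock: 14.55
eef_pos: [401.8, 211.1, 114.6]
tcp_rot: [-3.137, 0.35, 3.14]
contact_force: [2.2, -0.4, 0.0]
opening: 0.699
grasp_force: 0.0
```

Run:
```python
from tr import *
p,r,s=cur();print(p,s['opening'])
for n in('scene','side'):
    im,d,K,T=snap(n,n+'8');P=cloud(d,K,T);H,S,V=hs(im)
    g=(H>50)&(H<85)&(S>100)&(abs(P[...,0]-420)<95)&(abs(P[...,1]-215)<45)&(P[...,2]<60)
    q=P[g];print(n,g.sum(),cv2.minAreaRect(q[:,:2].astype(np.float32)),'front z',np.percentile(q[q[:,0]>475][:,2],[2,30,95]).round(1),'mid',np.percentile(q[(q[:,0]>410)&(q[:,0]<430)][:,2],[2,30,95]).round(1))
rel([490,20,300],110,0)
```

```text
[401.79644766 211.08914711 114.6348362 ] 0.6993021886333852
scene 929 ((424.773681640625, 212.06092834472656), (57.58317565917969, 158.0062255859375), 89.84577178955078) front z [-1.1  2.  19.9] mid [-1.2  1.7 18.2]
side 1563 ((424.13323974609375, 216.23355102539062), (57.24928665161133, 156.46226501464844), 89.83855438232422) front z [ 0.5  2.7 19.1] mid [ 0.2  3.  19.2]
row [0.224, 0.312, 1.204] [-0.1426, -0.1933, -0.139] deg 72.4 mm 277.6
```

Run:
```python
from h import *
rel([520,15,300],188,0)
```

```text
row [-0.021, 0.36, -0.142] [-0.1707, -0.1983, -0.1284] deg 22.2 mm 291.5
```

move_arm(
  motion=[
    [0,0.05,0,-0.02,0,-0.05,0.06],
    [-0.007,0.17,-0.05,-0.07,-0.05,-0.1,0.06],
    [-0.014,0.27,-0.1,-0.12,-0.11,-0.128,0.06],
    [-0.021,0.36,-0.142,-0.15,-0.16,-0.128,0.06],
    [-0.021,0.36,-0.142,-0.171,-0.198,-0.128,0.06],
    [-0.021,0.36,-0.142,-0.171,-0.198,-0.128,0.06],
    [-0.021,0.36,-0.142,-0.171,-0.198,-0.128,0.06],
  ],
)

```text
clock: 15.52
eef_pos: [519.6, 11.2, 294.5]
tcp_rot: [-3.133, -0.007, -3.007]
contact_force: [0.3, 0.3, -1.0]
opening: 0.703
grasp_force: 0.0
```

Run:
```python
from k import *
im,d,K,T=snap('wrist','w_m2');P=cloud(d,K,T);H,S,V=hs(im); p,r,s=cur();print(p,np.degrees(s['tcp_rot'])); D=np.hypot(P[...,0]-534,P[...,1]-15)
print('orange top');blobs((H<20)&(S>130)&(D<60)&(D>34),P,85,120)
print('green');blobs((H>45)&(H<90)&(S>70)&(D<60),P,50,120,3)
print('pellets');blobs((H<20)&(S>110)&(D<42),P,40,85)
o=(H<20)&(S>110)&(D<45)&(P[...,2]<85); print(o.sum())
q=P[(D<110)&(abs(P[...,2]-34)<4)]; print('foot',cv2.minAreaRect(q[:,:2].astype(np.float32)))
v,u=np.nonzero(D<60);cv2.imwrite('pics/w_m2.png',cv2.resize(im[v.min():v.max(),u.min():u.max()],None,fx=4,fy=4,interpolation=2)[:600,:800,::-1])
relG([432,-223,120],207,0);relG([432,-223,37],207,0)
```

```text
[518.55114946  12.48212947 293.8968429 ] [-179.57390344   -0.47188341 -172.23553235]
orange top
    232 [325.  170.7] [488.7  10.7 102.5] [23.5 10.7] 89.8
    211 [318.9 257.7] [579.2  16.9 101.9] [14.1 23.2] 3.4
green
    45 [367.6 211.9] [522.9  58.3 105.8] [6.5 6.9] 9.2
    45 [276.4 222. ] [545.7 -30.7 105.9] [6.2 7.2] 2.5
pellets
    207 [305.6 204.2] [533.7  -4.7  59.6] [19.5 16.9] 6.1
    197 [325.7 210.6] [537.9  18.7  59.5] [18.1 16.8] 88.9
    159 [308.5 229.6] [561.4   2.2  63.5] [17.2 11. ] 71.2
    174 [326.8 231.6] [560.8  23.1  63.6] [14.2 16.9] 23.3
738
foot ((534.0787353515625, 13.221420288085938), (147.1809844970703, 137.5120849609375), 7.707483768463135)
row [-0.006, -0.009, -0.336] [0.112, -0.2187, 0.2235] deg 19.2 mm 332.1
row [-0.006, -0.009, -0.336] [0.1113, -0.218, 0.3065] deg 19.2 mm 392.2
```

View pics/w_m2.png

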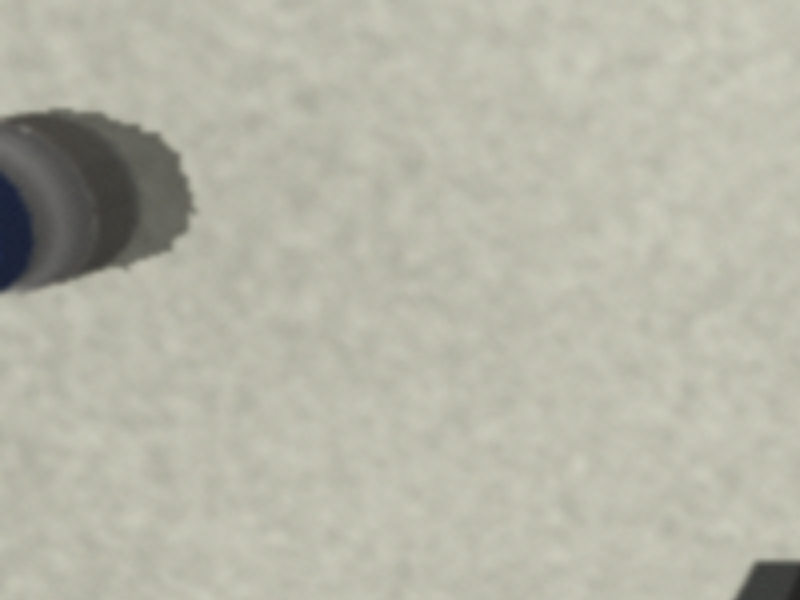

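All four pellets lie in the bowl at z≈60–63 (the crop itself missed the mill). The wrist puts the mill centre at (534.1,13.8) with yaw 7.6°. Next is the lid.

move_arm(
  motion=[
    [0,0,-0.06,0.016,-0.031,0.0,0.044],
    [0,0,-0.12,0.032,-0.062,0.03,0.044],
    [0,0,-0.18,0.05,-0.1,0.06,0.044],
    [-0.006,-0.009,-0.24,0.07,-0.14,0.1,0.044],
    [-0.006,-0.009,-0.3,0.09,-0.18,0.15,0.044],
    [-0.006,-0.009,-0.336,0.112,-0.219,0.2,0.044],
    [-0.006,-0.009,-0.336,0.112,-0.219,0.2,0.044],
    [-0.006,-0.009,-0.336,0.112,-0.219,0.2,0.044],
  ],
)

```text
clock: 16.58
eef_pos: [436.2, -219.6, 96.6]
tcp_rot: [3.14, -0.0, -2.668]
contact_force: [0.4, 0.1, 1.0]
opening: 0.511
grasp_force: 0.0
```

```bash
cat >> k.py <<'E'
def lid(im,d,K,T):
    P=cloud(d,K,T);H,S,V=hs(im);p,r,s=cur();Q=r.inv().apply((P-p).reshape(-1,3)).reshape(P.shape)
    D=np.hypot(P[...,0]-432,P[...,1]+223)
    b=(D<60)&(P[...,2]>46)&(P[...,2]<56)&(S<60)&(V>110)
    n,l,st,c=cv2.connectedComponentsWithStats(b.astype(np.uint8)); i=1+np.argmax(st[1:,4]); q=P[l==i]
    print('bar',len(q),cv2.minAreaRect(q[:,:2].astype(np.float32)),np.median(q[:,2]))
    print('lugs');blobs((D<60)&(D>36)&(S<70)&(V>120),P,3,14)
    m=(abs(Q[...,0])<25)&(abs(Q[...,1])<45)&(Q[...,2]<10)&(Q[...,2]>-70)&(P[...,2]>60)
    for sg in(1,-1):
        q=Q[m&(sg*Q[...,1]>0)]; print('finger',np.percentile(q[:,2],[90,99]).round(1),q[q[:,2]>np.percentile(q[:,2],95)].mean(0).round(1))
E
python3 - <<'E'
from k import *
lid(*snap('wrist','w_l2')); ps=[]
for i in range(3): grab_frame('side'); ps.append(cur()[0])
print(np.array(ps).round(1))
relG([432,-223,46],207,0)
E
```

```text
bar 2091 ((431.5635986328125, -225.1214599609375), (59.24607849121094, 15.938302040100098), 26.85196876525879) 51.96816948376534
lugs
    362 [316.  160.7] [ 393.6 -244.5    6.1] [15.  11.9] 23.5
    5 [284. 182.] [ 417.  -258.     5.8] [0.1 3.2] 68.5
finger [-35.8 -28.2] [  3.4  22.5 -30.2]
finger [-35.7 -28.4] [  3.6 -23.4 -30.2]
[[ 437.7 -219.7   97.9]
 [ 437.9 -219.8   98.2]
 [ 437.9 -219.9   98.2]]
row [-0.002, 0.002, 0.004] [0.0029, 0.0001, 0.0992] deg 0.3 mm 99.2
```

move_arm(
  motion=[
    [0,0,0,0.004,-0.002,0.05,0.044],
    [0,0,0,0.004,-0.002,0.08,0.044],
    [0,0,0,0.004,-0.002,0.098,0.044],
    [0,0,0,0.004,-0.002,0.098,0.044],
    [0,0,0,0.004,-0.002,0.098,0.0],
    [0,0,0,0.004,-0.002,0.098,0.0],
    [0,0,0,0.004,-0.002,0.098,0.0],
    [0,0,0,0.004,-0.002,0.098,0.0],
  ],
  grip_force=100,
)

```text
clock: 17.77
eef_pos: [435.1, -224.4, 0.5]
tcp_rot: [-3.14, 0.002, -2.667]
contact_force: [0.3, 1.8, 5.9]
opening: 0.169
grasp_force: 98.1
```

Run:
```python
from h import *
p,r,s=cur();print(p,np.degrees(s['tcp_rot']),s['opening'],s['contact_force'],s['grasp_force'],'G',p+r.apply(OFF))
rel(p+[0,0,130],207,0)
```

```text
[ 435.13386968 -224.43203757    0.45529266] [-1.79893170e+02  1.28546910e-01 -1.52828206e+02] 0.1688267307778652 [0.29630585 1.81953053 5.90331189] 98.10946226119995 G [ 431.44148467 -226.22886474   47.44611841]
row [-0.002, 0.002, 0.003] [-0.0003, -0.0002, -0.13] deg 0.2 mm 130.0
```

The lid is gripped (opening 14.4 mm), with its axis at tool offset (3.4,0.5,0.5). I lift it and carry it over the mill.

```bash
cat >> h.py <<'E'
LO=np.array([3.4,0.5,0.])
def relLid(p,yaw): relG(p,yaw,0,LO)
E
python3 - <<'E'
from h import *
relLid([534.1,13.8,150],187.6)
E
```

```text
row [-0.001, 0.003, 0.342] [-0.2002, 0.1649, -0.1494] deg 19.6 mm 299.3
```

move_arm(
  motion=[
    [0,0,0,0,0,-0.05,0.0],
    [0,0,0,0,0,-0.1,0.0],
    [0,0,0.06,-0.035,0.03,-0.149,0.0],
    [0,0,0.13,-0.075,0.062,-0.149,0.0],
    [0,0,0.2,-0.115,0.095,-0.149,0.0],
    [0,0,0.27,-0.155,0.128,-0.149,0.0],
    [0,0,0.342,-0.2,0.165,-0.149,0.0],
    [0,0,0.342,-0.2,0.165,-0.149,0.0],
  ],
)

```text
clock: 18.77
eef_pos: [538.1, 17.4, 149.1]
tcp_rot: [3.141, 0.003, -3.006]
contact_force: [-1.0, 0.7, -1.4]
opening: 0.171
grasp_force: 98.2
```

```bash
cat >> k.py <<'E'
def lidheld():
    ps=[]
    for n in('scene','side','wrist'):
        im,d,K,T=snap(n,n+'L');P=cloud(d,K,T);H,S,V=hs(im);p,r,s=cur();ps.append(p);c=p+r.apply([3.4,.5,0])
        D=np.hypot(P[...,0]-c[0],P[...,1]-c[1]);dz=P[...,2]-c[2]
        print(n,'lid expected',c.round(1))
        b=(H>100)&(H<125)&(S>120)&(D<50)&(abs(dz-22)<3.5);q=P[b][:,:2].astype(np.float32)
        if len(q)>5: print('  disc top',len(q),np.round(cv2.minEnclosingCircle(q)[0],1),round(cv2.minEnclosingCircle(q)[1],1),np.median(P[b][:,2]).round(1))
        print('  lugs');blobs((D<56)&(D>36)&(S<70)&(V>100)&(abs(dz-4)<9),P,80,200)
        print('  orange');blobs((H<20)&(S>130)&(np.hypot(P[...,0]-534,P[...,1]-15)<60),P,85,120)
    print('mean',np.mean(ps,0).round(1),np.degrees(s['tcp_rot']).round(2),s['opening'])
E
python3 - <<'E'
from k import *
lidheld()
relLid([534.1,13.8,150],187.6);relLid([534.1,13.8,110],187.6)
im=load('sideL')[0];a=load('sceneL')[0]
cv2.imwrite('pics/lid.png',np.hstack([cv2.resize(im[150:300,220:360],(400,428),interpolation=2),cv2.resize(a[190:340,290:430],(400,428),interpolation=2)])[...,::-1])
E
```

```text
scene lid expected [533.6  15.7 148.8]
  disc top 277 [536.1  16.1] 35.8 169.0
  lugs
    42 [370.6 256.4] [576.4  22.9 152.8] [15.4 13.4] 3.6
  orange
    31 [368.2 271.1] [578.2  19.  100.8] [ 7.3 22. ] 11.9
side lid expected [532.9  14.5 148.6]
  disc top 271 [532.7  23.6] 35.1 169.1
  lugs
    35 [262.6 221.4] [576.   25.3 151.8] [10.6 14.3] 13.4
    35 [303.4 222.7] [490.9  13.2 152.4] [13.  13.8] 2.7
  orange
    38 [263.5 234.9] [579.6  18.7 100.4] [12.1 24.3] 15.4
    30 [304.8 238.8] [488.1  14.  102.1] [ 8.8 22.4] 11.6
wrist lid expected [532.6  13.8 148.5]
  disc top 9301 [532.8  13.3] 36.1 170.3
  lugs
    789 [318.6 188.5] [490.3   7.5 154.3] [13.6 11.7] 7.4
  orange
    475 [326.  168.7] [487.4  11.3 102.8] [23.9  9.8] 81.0
mean [536.5  14.6 148.6] [-1.8000e+02  3.0000e-02 -1.7237e+02] 0.16457277164199224
row [-0.0, 0.001, 0.001] [-0.0014, -0.0002, -0.0015] deg 0.0 mm 2.1
row [-0.0, 0.001, 0.001] [-0.0014, -0.0002, 0.0385] deg 0.0 mm 38.5
```

View pics/lid.png

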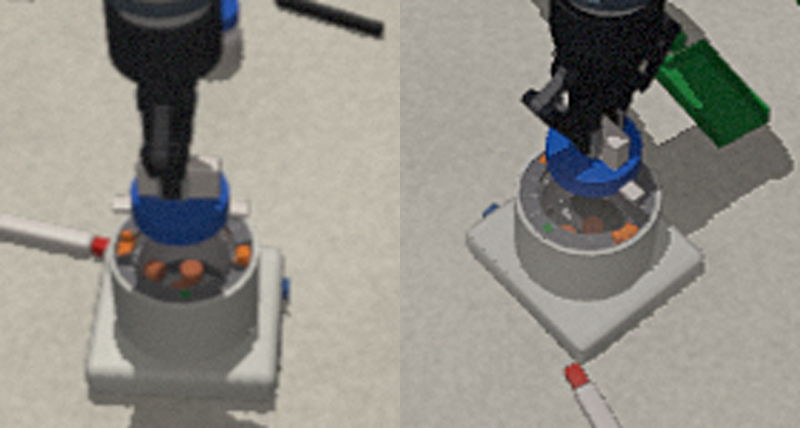

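The lid hangs level over the mouth, with its lugs in line with the gaps. I descend with force checks.

move_arm(
  motion=[
    [0,0,0,-0.0014,0,0.015,0.0],
    [0,0,0,-0.0014,0,0.03,0.0],
    [0,0,0,-0.0014,0,0.038,0.0],
    [0,0,0,-0.0014,0,0.038,0.0],
  ],
)

```text
clock: 19.42
eef_pos: [537.1, 13.8, 109.0]
tcp_rot: [3.141, -0.001, -3.01]
contact_force: [0.0, -0.4, -2.0]
opening: 0.167
grasp_force: 98.2
```

Run:
```python
from k import *
lidheld()
relLid([534.1,13.8,102],187.6)
```

```text
scene lid expected [534.2  14.  109.7]
  disc top 155 [535.6  13.1] 35.0 129.3
  lugs
    6 [334.2 262.8] [521.7 -33.6 105.4] [7.4 6.7] 30.6
    31 [368.3 267.6] [577.   19.2 113.1] [11.7 12.6] 6.3
    7 [362.7 274.4] [580.9   2.1 105.4] [7.1 5.3] 31.0
  orange
    16 [367.6 272.1] [580.2  16.  102.2] [ 7.5 21.8] 2.4
side lid expected [534.6  14.1 110.1]
  disc top 248 [533.4  19.3] 35.7 130.3
  lugs
    45 [303.7 233.9] [491.4   9.5 112.3] [13.8 28. ] 0.4
    32 [263.4 232.8] [577.6  23.2 112.9] [11.3 15.8] 15.0
    8 [303.1 244.9] [487.7  34.4 105.5] [9.6 5.2] 74.9
  orange
    7 [262.6 237.3] [580.4  24.3  98.4] [ 5.7 15. ] 56.1
    19 [304.8 239.5] [487.6  16.5 102.5] [ 8.7 15. ] 11.5
wrist lid expected [534.8  14.1 110.3]
  disc top 9364 [534.4  13.1] 36.2 131.7
  lugs
    17 [298. 161.] [482.3  -3.7 105.6] [1.5 4.4] 19.8
    18 [306.9 160.7] [4.816e+02 3.000e-01 1.057e+02] [1.6 4. ] 20.7
    8 [317.2 159. ] [480.2   5.  105.7] [1.  2.3] 7.4
    22 [335.4 159.9] [479.5  13.3 105.8] [1.7 5.2] 0.0
    8 [345.6 162. ] [479.8  18.1 105.9] [1.8 1.1] 22.5
    42 [286.5 168. ] [486.2  
[... 2557 characters left out ...]
02.1] [545.9  67.2 105.6] [2.4 1.2] 30.1
    9 [417.3 306.4] [548.4  66.7 105.7] [1.8 2.3] 35.5
    39 [412.1 315.5] [554.   65.1 105.8] [2.9 9.9] 70.4
    56 [247.5 331.1] [574.8 -20.2 105.7] [8.6 5.3] 37.8
    7 [403.9 327.7] [561.8  62.3 105.6] [2.2 1.5] 84.1
    11 [241.5 329.5] [574.4 -23.4 105.5] [2.5 2.1] 47.5
    11 [398.1 331.2] [564.3  59.6 105.6] [1.8 2.2] 11.3
    11 [393.2 335.5] [567.1  57.5 105.7] [3.  1.7] 13.4
    5 [388.8 338.6] [569.3  55.5 105.7] [0.8 1.8] 69.9
  orange
    576 [333.  175.9] [487.3  13.4 103.2] [24.3 10.5] 82.1
mean [537.9  14.  110. ] [ 1.7999e+02  6.0000e-02 -1.7243e+02] 0.16566963634307952
row [0.0, 0.001, -0.0] [0.0007, -0.0002, 0.0083] deg 0.1 mm 8.4
```

move_arm(
  motion=[
    [0,0,0,0,0.0005,0.003,0.0],
    [0,0,0,0,0.0005,0.006,0.0],
    [0,0,0,0,0.0005,0.009,0.0],
    [0,0,0,0,0.0005,0.01,0.0],
    [0,0,0,0,0.0005,0.01,0.0],
  ],
)

```text
clock: 20.2
eef_pos: [538.0, 14.7, 100.3]
tcp_rot: [3.141, 0.001, -3.009]
contact_force: [-0.4, 0.7, 2.4]
opening: 0.171
grasp_force: 98.7
```

Run:
```python
from k import *
for i in range(3):
    grab_frame('side');p,r,s=cur();print((p+r.apply(LO)).round(1),np.degrees(s['tcp_rot']).round(2),s['contact_force'].round(1),s['wrist_torque'].round(2))
```

```text
[534.6  14.7 100.3] [ 1.7999e+02  6.0000e-02 -1.7243e+02] [-1.5  0.8  2.7] [ 0.16  0.13 -0.04]
[534.6  14.7 100.3] [ 1.7999e+02  5.0000e-02 -1.7243e+02] [-1.3  1.5  2.3] [ 0.14  0.17 -0.06]
[534.6  14.7 100.3] [ 1.7999e+02  5.0000e-02 -1.7243e+02] [-1.3  1.   1. ] [0.16 0.12 0.02]
```

The underside is at z≈100.3, below the ledge top, with light contact, so the lugs are in the gaps. I press down.

move_arm(
  motion=[
    [0,0,0,0,0,0.003,0.0],
    [0,0,0,0,0,0.006,0.0],
    [0,0,0,0,0,0.009,0.0],
    [0,0,0,0,0,0.009,0.0],
    [0,0,0,0,0,0.009,0.0],
  ],
)

```text
clock: 20.98
eef_pos: [538.4, 14.7, 91.4]
tcp_rot: [3.142, 0.002, -3.009]
contact_force: [-0.3, 0.6, 6.4]
opening: 0.167
grasp_force: 99.8
```

Run:
```python
from k import *
for i in range(2):
    grab_frame('side');p,r,s=cur();print((p+r.apply(LO)).round(1),np.degrees(s['tcp_rot']).round(2),s['contact_force'].round(1),s['wrist_torque'].round(2))
for yaw in (178,167,156,145,134,123,112,101): relLid([534.3,14.0,91.5],yaw)
```

```text
[535.   14.7  91.4] [ 1.7999e+02  9.0000e-02 -1.7242e+02] [-0.2  1.4  7.4] [0.2  0.13 0.01]
[534.9  14.7  91.4] [ 1.8000e+02  9.0000e-02 -1.7242e+02] [0.4 1.3 6.5] [0.18 0.12 0.01]
row [0.0, 0.002, 0.167] [0.0008, -0.0012, -0.0001] deg 9.6 mm 1.4
row [0.0, 0.002, 0.359] [0.0011, -0.0018, -0.0001] deg 20.6 mm 2.1
row [0.001, 0.002, 0.551] [0.0015, -0.0023, -0.0001] deg 31.6 mm 2.7
row [0.001, 0.001, 0.743] [0.0019, -0.0028, -0.0001] deg 42.6 mm 3.4
row [0.001, 0.001, 0.935] [0.0025, -0.0031, -0.0001] deg 53.6 mm 4.0
row [0.001, 0.001, 1.127] [0.0031, -0.0034, -0.0001] deg 64.6 mm 4.6
row [0.001, 0.001, 1.319] [0.0037, -0.0035, -0.0001] deg 75.6 mm 5.1
row [0.001, 0.001, 1.511] [0.0044, -0.0035, -0.0001] deg 86.6 mm 5.6
```

The ring is pressed about 9 mm (8–9 N). I twist clockwise about the lid axis.

move_arm(
  motion=[
    [0,0,0.08,0.0003,-0.0004,0,0.0],
    [0,0.001,0.2,0.0005,-0.0008,0,0.0],
    [0,0.001,0.34,0.0008,-0.0013,0,0.0],
    [0,0.001,0.48,0.0011,-0.0017,0,0.0],
    [0,0.001,0.62,0.0014,-0.0021,0,0.0],
    [0,0.001,0.76,0.0017,-0.0024,0,0.0],
    [0,0.001,0.9,0.0021,-0.0027,0,0.0],
    [0,0.001,1.0,0.0024,-0.0028,0,0.0],
  ],
)

```text
clock: 22.08
eef_pos: [536.2, 11.2, 91.4]
tcp_rot: [3.141, 0.0, 2.271]
contact_force: [-0.8, -0.6, 8.3]
opening: 0.172
grasp_force: 99.7
```

Run:
```python
from k import *
for i in range(2):
    grab_frame('side');p,r,s=cur();print((p+r.apply(LO)).round(1),np.degrees(s['tcp_rot']).round(2),s['contact_force'].round(1),s['wrist_torque'].round(2),s['opening'])
for yaw in (125,118,111,107,104,102): relLid([534.5,14.3,91.5],yaw)
```

```text
[534.4  14.1  91.4] [1.7998e+02 1.0000e-02 1.2982e+02] [-1.2 -1.5  7.4] [-0.22  0.17  0.2 ] 0.16901726501125022
[534.4  14.2  91.4] [1.7998e+02 1.0000e-02 1.3015e+02] [-0.4  0.5  8.1] [-0.14  0.12  0.26] 0.16736306746047844
row [0.0, 0.0, 0.09] [0.0001, -0.0001, -0.0001] deg 5.2 mm 0.2
row [0.0, 0.0, 0.212] [0.0002, -0.0005, -0.0001] deg 12.2 mm 0.6
row [0.0, 0.0, 0.334] [0.0004, -0.0009, -0.0001] deg 19.2 mm 1.0
row [0.0, 0.0, 0.404] [0.0005, -0.0011, -0.0001] deg 23.2 mm 1.2
row [0.0, 0.0, 0.456] [0.0006, -0.0013, -0.0001] deg 26.2 mm 1.4
row [0.0, 0.0, 0.491] [0.0007, -0.0014, -0.0001] deg 28.2 mm 1.5
```

move_arm(
  motion=[
    [0,0,0.1,0.0001,-0.0002,0,0.0],
    [0,0,0.2,0.0002,-0.0005,0,0.0],
    [0,0,0.3,0.0004,-0.0008,0,0.0],
    [0,0,0.38,0.0005,-0.0011,0,0.0],
    [0,0,0.44,0.0006,-0.0013,0,0.0],
    [0,0,0.48,0.0007,-0.0014,0,0.0],
    [0,0,0.48,0.0007,-0.0014,0,0.0],
  ],
)

```text
clock: 23.05
eef_pos: [534.3, 10.9, 91.3]
tcp_rot: [-3.141, -0.0, 1.794]
contact_force: [-1.7, -0.7, 8.9]
opening: 0.169
grasp_force: 99.9
```

```bash
cat > fin.py <<'E'
from k import *
for i in range(2):
    im,d,K,T=snap('wrist','w_f');p,r,s=cur();print((p+r.apply(LO)).round(1),np.degrees(s['tcp_rot']).round(2),s['contact_force'].round(1),s['wrist_torque'].round(2),s['opening'],s['grasp_force'])
P=cloud(d,K,T);H,S,V=hs(im);D=np.hypot(P[...,0]-534.2,P[...,1]-14)
b=(H>100)&(H<125)&(S>120)&(D<50)&(P[...,2]>105)&(P[...,2]<122);q=P[b]
n=np.linalg.svd(q-q.mean(0),full_matrices=False)[2][2];print('disc z',np.median(q[:,2]),cv2.minEnclosingCircle(q[:,:2].astype(np.float32)),'tilt',np.arccos(abs(n[2])))
for nm in('scene','side'):
    im,d,K,T=snap(nm,nm+'F');P=cloud(d,K,T);H,S,V=hs(im);D=np.hypot(P[...,0]-534.2,P[...,1]-14)
    print(nm,'orange');blobs((H<20)&(S>130)&(D<60),P,85,120)
    w=(D<34)&(S<50)&(P[...,2]>135)&(P[...,2]<150);q=P[w]
    if len(q)>8: print(' bar',len(q),cv2.minAreaRect(q[:,:2].astype(np.float32)))
    g=(H>50)&(H<85)&(S>100)&(abs(P[...,0]-420)<95)&(abs(P[...,1]-215)<45)&(P[...,2]<60);q=P[g]
    print(' tray',g.sum(),np.percentile(q[:,2],[5,50,98]).round(1))
E
python3 fin.py
```

```text
[534.   14.4  91.3] [-1.7998e+02 -1.0000e-02  1.0281e+02] [-2.1 -0.5  8.3] [-0.08  0.5   0.34] 0.16651040628082195 99.81047630310059
[534.1  14.4  91.4] [-1.7998e+02 -1.0000e-02  1.0281e+02] [-3.6 -0.6  8.7] [-0.11  0.33  0.24] 0.16271851756722017 99.85676765441895
disc z 113.05150432773263 ((535.8316650390625, 14.21301555633545), 37.93217086791992) tilt 0.023484459384691667
scene orange
    6 [342.2 246.2] [484.   12.9  89.3] [8.  5.4] 67.7
    21 [368.7 272. ] [575.2  23.4  89.2] [ 8.1 19.3] 20.2
 bar 122 ((539.6351318359375, 13.022144317626953), (54.560935974121094, 34.17756271362305), 68.41763305664062)
 tray 872 [-0.5  4.6 37. ]
side orange
    24 [264.2 236.2] [579.5  15.   91.7] [11.4 28.7] 14.3
    29 [304.6 239.6] [489.9   7.5  91.6] [ 9.7 34.2] 16.1
 bar 209 ((533.3291015625, 17.601776123046875), (35.6563720703125, 59.68577575683594), 35.95785140991211)
 tray 1571 [ 1.   5.1 38. ]
```

The lid is about 13.6 mm below the mouth, level and centred. It has turned about 1.48 rad with a 0.24–0.34 N·m return torque and a 100 N grip. The tray is flat on the bench, so I hand in.

```bash
python3 -c "
from rig import order
print(order.sign_off())"
```

```text
the job is handed in; nothing more can be done
None
```

The job is handed in, with no verdict shown. By my measurements the four pellets are in the mill's bowl and the empty tray stands flat on the bench. The lid is pressed about 9 mm, turned about 1.48 rad clockwise to its stop, and still gripped. The first tray grip slipped and turned the tray on the bench, so I regripped it.

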